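# Clear, erect and pack a takeaway tray on the kitchen pass

## Task

The cling-film box and the spice shaker have been left on the flat takeaway-tray blank: first move both into the shallow metal tray, the box lying flat and the shaker standing upright on the tray's floor. Then fold the blank's four green-tabbed walls fully upright, and only after that stand every food tub from the green board upright on the floor inside the erected carton. Leave the oil bottle, plates and timer undisturbed.

Things in the scene. Friction and masses are not known exactly. Their poses are not given: they have to be found in the camera images.
- carton_floor (a point): centre of the upper face of the floor of the brown cardboard takeaway-tray blank, fixed on an aluminium forming stand, 40 mm above the counter; z up. The floor is 124 (x) x 170 (y) x 4 mm. A 40 mm tall wall flap is creased along each of its four edges at the floor's upper face; upright, the flaps enclose 124 x 170 mm
- tray: open shallow aluminium tray, fixed on the counter: 248 (x) x 178 (y) x 14 mm tall, walls and floor 4 mm thick; origin at the centre of its underside
- board: green chopping board, fixed on the counter: 280 (x) x 220 (y) x 6 mm; origin at the centre of its underside; the tubs stand on it at first
- film: long blue cling-film box with a yellow band, 180 (x) x 45 x 45 mm, 0.25 kg, lying across the blank's floor and on its near and far flaps; origin at the centre of its underside
- film_centre (a point): centre of the cling-film box; x along its length
- shaker: spice shaker, red-brown with a red cap, upright cylinder 44 mm across and 75 mm tall, 0.15 kg, standing on the blank's floor beside the cling-film box; origin at the centre of its underside
- oil: green oil bottle standing at the back of the counter, 60 mm across, 140 mm tall; bystander; origin at its underside
- plates: stack of white plates at the back of the counter, 190 mm across, about 61 mm tall; bystander; origin at its underside
- timer: white kitchen timer lying at the back of the counter, 70 x 65 x 22 mm; bystander; origin at its underside
- tub1: closed food tub with a white body and orange lid, upright cylinder 48 mm across and 70 mm tall, 0.15 kg, bottom-heavy; origin at the centre of its underside; may be absent
- tub2: closed food tub with a white body and white lid, upright cylinder 48 mm across and 70 mm tall, 0.15 kg, bottom-heavy; origin at the centre of its underside; may be absent
- tub3: closed food tub with a white body and yellow lid, upright cylinder 48 mm across and 70 mm tall, 0.15 kg, bottom-heavy; origin at the centre of its underside; may be absent
- tub4: closed food tub with a white body and black lid, upright cylinder 48 mm across and 70 mm tall, 0.15 kg, bottom-heavy; origin at the centre of its underside; may be absent
- flap_near (a joint): angle (rad) of the wall flap on the -x edge of the carton floor: 0 lying flat outwards, 1.57 upright, stop at 1.62; it stays where it is left (light crease friction, under 1.5 N at the tab). Flap 170 mm wide, 40 mm tall, 4 mm thick
- flap_near_tab (a point): grip point on the green tab of the -x flap, 62 mm from the crease; the tab is 22 mm wide (along the crease), 4 mm thick, and stands out 30 mm from the middle of the flap's outer edge; x points away from the crease, y along it, z out of the face that becomes the inside. Pinched across its width it can turn between the fingers
- flap_far (a joint): angle (rad) of the wall flap on the +x edge of the carton floor: 0 lying flat outwards, 1.57 upright, stop at 1.62; it stays where it is left (light crease friction, under 1.5 N at the tab). Flap 170 mm wide, 40 mm tall, 4 mm thick
- flap_far_tab (a point): grip point on the green tab of the +x flap, 62 mm from the crease; the tab is 22 mm wide (along the crease), 4 mm thick, and stands out 30 mm from the middle of the flap's outer edge; x points away from the crease, y along it, z out of the face that becomes the inside. Pinched across its width it can turn between the fingers
- flap_left (a joint): angle (rad) of the wall flap on the +y edge of the carton floor: 0 lying flat outwards, 1.57 upright, stop at 1.62; it stays where it is left (light crease friction, under 1.5 N at the tab). Flap 124 mm wide, 40 mm tall, 4 mm thick
- flap_left_tab (a point): grip point on the green tab of the +y flap, 62 mm from the crease; the tab is 22 mm wide (along the crease), 4 mm thick, and stands out 30 mm from the middle of the flap's outer edge; x points away from the crease, y along it, z out of the face that becomes the inside. Pinched across its width it can turn between the fingers
- flap_right (a joint): angle (rad) of the wall flap on the -y edge of the carton floor: 0 lying flat outwards, 1.57 upright, stop at 1.62; it stays where it is left (light crease friction, under 1.5 N at the tab). Flap 124 mm wide, 40 mm tall, 4 mm thick
- flap_right_tab (a point): grip point on the green tab of the -y flap, 62 mm from the crease; the tab is 22 mm wide (along the crease), 4 mm thick, and stands out 30 mm from the middle of the flap's outer edge; x points away from the crease, y along it, z out of the face that becomes the inside. Pinched across its width it can turn between the fingers
Not all that is in view belongs to the job. Leave any blue or purple look-alike of the tub1 alone.

How it is judged:
On the way, in this order (a step that is already met when the one before it is completed fails the run):
1. the cling-film box lies and the shaker stands in the metal tray (x of film_centre in the frame of tray between -0.06 and 0.06 m and y of film_centre in the frame of tray between -0.085 and 0.085 m and z of film_centre in the frame of tray below 0.035 m and angle between film_centre's own x axis and vertical above 1.45 rad and linear speed of each of film, shaker below 0.02 m/s and x of shaker in the frame of tray between -0.115 and 0.115 m and y of shaker in the frame of tray between -0.085 and 0.085 m and z of shaker in the frame of tray below 0.015 m and angle between shaker's own z axis and vertical below 0.12 rad), for 0.2 s.
2. all four walls of the carton are upright (value of joint each of flap_near, flap_far, flap_left, flap_right above 1.4 rad), for 0.2 s.
3. every tub stands inside the erected carton (x of tub1 in the frame of carton_floor between -0.05 and 0.05 m and y of tub1 in the frame of carton_floor between -0.073 and 0.073 m and z of tub1 in the frame of carton_floor between -0.006 and 0.008 m and angle between each of tub1, tub2, tub3, tub4's own z axis and vertical below 0.12 rad and linear speed of each of tub1, tub2, tub3, tub4 below 0.02 m/s and x of tub2 in the frame of carton_floor between -0.05 and 0.05 m and y of tub2 in the frame of carton_floor between -0.073 and 0.073 m and z of tub2 in the frame of carton_floor between -0.006 and 0.008 m and x of tub3 in the frame of carton_floor between -0.05 and 0.05 m and y of tub3 in the frame of carton_floor between -0.073 and 0.073 m and z of tub3 in the frame of carton_floor between -0.006 and 0.008 m and x of tub4 in the frame of carton_floor between -0.05 and 0.05 m and y of tub4 in the frame of carton_floor between -0.073 and 0.073 m and z of tub4 in the frame of carton_floor between -0.006 and 0.008 m), for 0.2 s.
At the end, for the whole second after the job is handed in: The cling-film box lies flat and the shaker stands (within 7 degrees) on the floor of the metal tray; all four flaps are raised past 1.40 rad; every tub present stands upright (within 7 degrees) on the carton's floor between the walls; all at rest (all of step 1 and all of step 2 and all of step 3); the robot touches nothing.
It fails at once if the oil is moved by more than 30 mm or tipped (distance of oil from where it was at the start of the episode above 0.03 m or angle between oil's own z axis and vertical above 0.3 rad).
It fails at once if the plates is moved by more than 30 mm or tipped (distance of plates from where it was at the start of the episode above 0.03 m or angle between plates's own z axis and vertical above 0.3 rad).
It fails at once if the timer is moved by more than 30 mm or tipped (distance of timer from where it was at the start of the episode above 0.03 m or angle between timer's own z axis and vertical above 0.3 rad).
Of tub1, tub2, tub3, tub4 only 2 to 4 are there at a start; the rules pass over those that are not, and their reading is None.
At some moment in a run one of film, tub1, tub2, tub3, tub4 may be knocked a few centimetres aside while the robot is not near it.
It also fails if it takes over 210 s, if anything falls off the work surface, if the arm or the gripper's body presses on something with over 40 N, if the wrist force passes 120 N, or if a joint passes its speed limit or range.

## Robot

A 6-joint arm with a two-finger parallel gripper is mounted at the origin on the work surface. World frame = base frame: x ahead of the robot, y to its left, z up, the work surface at z = 0. Lengths are in m, angles in rad, forces in N, time in s.
With the tool pointing down it reaches from about 0.4 to 0.825 m from the base axis. Payload 7 kg.
Tool frame: the origin (TCP) lies at the very end of the fingers, on their centre line; the grasp point (between the pads) lies 19 mm behind it; z points along the fingers, y is the line along which they close (so a half turn about z gives the same grasp; the last joint's range is limited). The gripper opens to 88 mm and grips with 3 to 60 N. Pads are 19 mm wide; open, the fingers measure 130 mm over their backs; the gripper's body (78 mm by 193 mm) begins 47 mm behind the grasp point.
Start: joints at [1.42, 0.359, 0.012, 0, -1.224, -0.288], TCP at [0.287, 0.611, 0.227] pointing down, gripper open.
Joint ranges: [-3.07, 3.07], [-1.43, 2.12], [-1.02, 1.25], [-3.03, 1.67], [-3.05, -0], [-3.03, 3.03]. Speed limits (rad/s): [2.39, 2.39, 3.01, 3.14, 3.14, 3.14].

## Interface

Orientations are given as [roll, pitch, yaw] about the fixed x, y, z axes, in that order (R = Rz(yaw) Ry(pitch) Rx(roll)).
In Python, from station import * gives the robot as it stands.
- The arm moves only by the tool servo_tool, never from a script. Its argument "moves" is a list of rows, each an object of numbers: "jaw": the opening, from 0 (shut) to 1 (fully open); "dx", "dy", "dz": the shift along the world's x, y, z in m; "roll": the turn about the world's z in degrees. A call has exactly 10 rows; each row shifts and turns the commanded pose from where the row before left it; what a row does not reach is not made up. A row lasts 1/8 s, in which the tool goes at most 62.5 mm and 10.7 degrees, less where a joint would pass 70% of its speed; a pose out of reach is approached as far as the arm can. A call with a gripper value outside its range is refused whole. The fingers move at their own pace and stop on an object; "newtons" is the grip in N (left out, the last holds). Time passes only in rows, so rows that do not move let the fingers close, or fill a call up. It gives the time, the measured TCP pose, the force, the opening and the grip force at its end, in the units of the state.
- get_state(): the state, without advancing time (a new reading comes with each control period).
- grab_frame(name): name is "scene" or "top" or "wrist"; returns (picture, depth): 420x560x3 uint8, red, green, blue; 420x560 float32, m along the optical axis (not along the pixel's ray), 0 where there is no reading.
- calibration(name): a dict with "intrinsics" (3x3 intrinsics, pixels), "k1" (the pictures are not rectified: a ray, as slopes to the right and down, at radius r is drawn at 1 + k1 r^2 times it, then the intrinsics apply), "R" (3x3) and "t" (3): a world point X has camera coordinates R X + t. Camera axes: x right, y down, z forward; pixel columns grow to the right and rows downward; lengths in m; the calibration is good to about 2 mm. A picture is of the moment at which its call begins: read the wrist's pose just before it. calibration takes no time and is no camera call; for the wrist camera it gives the pose at the moment of the call.
- job_done(): hands the job in; it is judged then, once.
The state is a dict: "t": time; "q": joint angles; "qd": joint speeds; "joint_efforts": joint torques, N m; "eef_pos": TCP position; "ee_rot": TCP orientation; "force": force on the tool from outside, world axes, zero at the start; "moment": the same for the moment, N m; "width": finger opening in m; "gripper_force": force on a finger pad.
Only numpy, scipy, OpenCV 4.12 (cv2) and the standard library are available. Lean on these libraries where they do the work, as an engineer would, in place of code of your own. Each camera call takes 0.05 s, during which the arm holds its last target. There are 200 camera calls.

## Working session

There is one attempt and no reset: what is moved stays moved. The work goes in short steps, Python scripts to look and compute and a tool call to move; the robot and the scene stay as the last step left them, time stands still between calls to the robot, and variables do not carry over. Pictures are saved under pics/ and viewed, at most 14 in all, crops included, and the job is handed in when it is done.

Besides the shell and the picture viewer there is one more tool, called after "Call:" as name(argument=value, ...), one argument or row to a line, values as JSON. servo_tool: Moves the arm, as the interface text tells. Its arguments: {"type":"object","properties":{"moves":{"type":"array","items":{"type":"object","properties":{"jaw":{"type":"number"},"dx":{"type":"number"},"dy":{"type":"number"},"dz":{"type":"number"},"roll":{"type":"number"}}}},"newtons":{"type":"number"}},"required":["moves"]}

```bash
mkdir -p pics; ls; cat > h.py <<'E'
from station import *
import numpy as np, cv2
def cloud(name):
    c=calibration(name); im,d=grab_frame(name)
    K=np.array(c["intrinsics"]);k1=c["k1"];R=np.array(c["R"]);t=np.array(c["t"])
    v,u=np.mgrid[0:420,0:560]
    p=cv2.undistortPoints(np.stack([u,v],-1).reshape(-1,1,2).astype(np.float64),K,np.array([k1,0,0,0,0.])).reshape(420,560,2)
    X=np.concatenate([p,np.ones((420,560,1))],-1)*d[...,None]
    W=(X-t)@R   # R^T (X-t)
    W[d==0]=np.nan
    return im,W
def save(n,im): cv2.imwrite(f"pics/{n}.png",cv2.cvtColor(im,cv2.COLOR_RGB2BGR))
E
python3 - <<'E'
from h import *
s=get_state();print(s)
for n in("top","scene"):
    im,W=cloud(n);save(n+"0",im);np.savez("%s0.npz"%n,im=im,W=W)
    c=calibration(n);print(n,c["k1"],-np.array(c["R"]).T@np.array(c["t"]))
E
```

```text
pics
{'t': 0.0, 'q': array([ 1.42008557e+00,  3.59419241e-01,  1.10710061e-02, -3.71760936e-04,
       -1.22411075e+00, -2.88090874e-01]), 'qd': array([-0.00091525, -0.00110138,  0.00028973, -0.0019618 , -0.00035445,
        0.00071363]), 'joint_efforts': array([ 1.64664812e-03, -5.82724357e+01,  2.93044013e+01,  6.99646980e+00,
        6.95226394e-03, -1.65991491e-04]), 'eef_pos': array([0.28659179, 0.61059564, 0.22560316]), 'ee_rot': array([ 3.13989921e+00, -1.37373385e-04, -4.38928119e-01]), 'force': array([ 0.22115015,  0.41874605, -0.14620648]), 'moment': array([ 0.00954112, -0.0165186 , -0.01376754]), 'gripper_force': 0.0, 'width': 0.0873530354536845}
top 0.03515605484021551 [ 0.51611088 -0.05491503  1.48041573]
scene -0.11079221595362618 [ 1.15801208 -0.74170389  1.04720772]
```

View pics/top0.png

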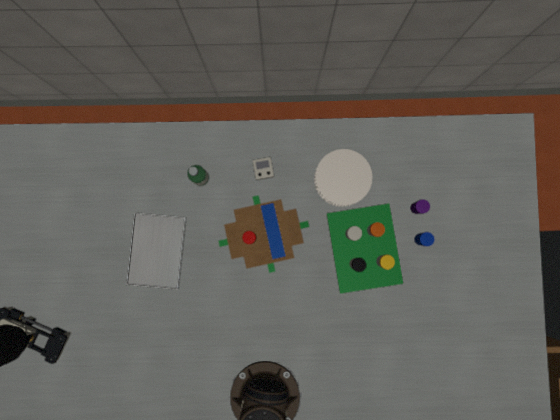

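View pics/scene0.png

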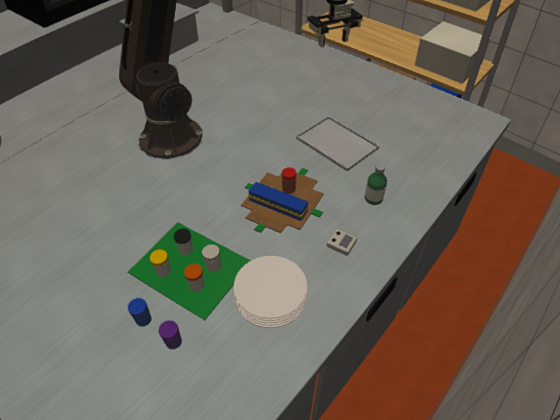

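The top view shows the box at (273,231), shaker at (249,238), tray at (157,250), tubs white (354,233), orange (377,230), black (358,265) and yellow (388,262). The blue and purple look-alikes stand right of the board. All four tubs are present.

```bash
cat >> h.py <<'E'
def hsv(im): return cv2.cvtColor(im,cv2.COLOR_RGB2HSV).astype(int)
def rect(P):
    (cx,cy),(w,h),a=cv2.minAreaRect((P[:,:2]*1000).astype(np.float32)); return np.round([cx,cy,w,h,a],1)
def masks(im,W):
    H=hsv(im);h,s,v=H[...,0],H[...,1],H[...,2];z=W[...,2];x,y=W[...,0],W[...,1]
    ok=(x>.25)&(x<.95)&(y>-.6)&(y<.55)
    return dict(blue=ok&(h>105)&(h<125)&(s>120)&(z>.06)&(z<.16),
     red=ok&((h<5)|(h>174))&(s>150)&(z>.08)&(v>70), orange=ok&(h>=5)&(h<16)&(s>190)&(z>.055)&(v>120),
     yellow=ok&(h>20)&(h<32)&(s>150)&(z>.055), black=ok&(v<60)&(z>.06)&(z<.1),
     green=ok&(h>45)&(h<80)&(s>120)&(v>60)&(z<.07)&(z>-.02), brown=ok&(h>7)&(h<20)&(s>60)&(s<200)&(z>.02)&(z<.06),white=ok&(s<40)&(v>110)&(z>.06)&(z<.1))
def comps(m,W,mn=12):
    n,l,st,c=cv2.connectedComponentsWithStats(m.astype(np.uint8))
    for i in range(1,n):
        if st[i,4]>=mn:
            P=W[l==i];yield st[i,4],np.round(c[i]),P
E
python3 - <<'E'
from h import *
for n in("top","scene"):
    f=np.load(n+"0.npz");im,W=f["im"],f["W"]
    for k,m in masks(im,W).items():
        for a,c,P in comps(m,W):print(n,k,a,c,"med",np.round(np.median(P,0)*1000),"rect",rect(P),"zmax",round(np.percentile(P[:,2],95),3))
    z=W[...,2];x,y=W[...,0],W[...,1]
    m=(z>.008)&(z<.03)&(x>.3)&(x<.8)&(y>.1)&(y<.5)
    for a,c,P in comps(m,W,30):print(n,"tray",a,c,rect(P),np.median(P[:,2]))
    print("counter z",np.nanmedian(z[(x>.3)&(x<.8)&(y>-.1)&(y<0.4)]))
E
```

```text
top blue 676 [273. 231.] med [555. -41.  85.] rect [556.4 -40.9 177.4  42.   11.7] zmax 0.089
top blue 167 [426. 239.] med [ 519. -544.   70.] rect [ 5.202e+02 -5.454e+02  4.280e+01  4.700e+01  2.000e-01] zmax 0.075
top red 132 [249. 237.] med [536.  34. 115.] rect [536.3  34.4  39.1  38.4  89.3] zmax 0.119
top orange 141 [377. 229.] med [ 554. -384.   76.] rect [ 554.5 -384.8   41.8   39.6   88.6] zmax 0.082
top yellow 172 [387. 262.] med [ 446. -412.   76.] rect [ 446.2 -412.9   44.9   45.5   89.2] zmax 0.081
top black 159 [359. 264.] med [ 441. -320.   76.] rect [ 439.7 -319.7   43.8   42.5   88.7] zmax 0.08
top green 39 [256. 200.] med [663.  13.  40.] rect [663.2  13.5  24.8  17.2  10.6] zmax 0.044
top green 4201 [364. 248.] med [ 492. -354.    6.] rect [ 492.7 -354.9  276.   217.7    7.9] zmax 0.011
top green 40 [304. 224.] med [ 575. -147.   48.] rect [ 575.6 -145.7   16.9   26.4   16.7] zmax 0.055
top green 41 [223. 242.] med [522. 127.  41.] rect [521.4 127.   17.3  25.4  17.6] zmax 0.046
top green 40 [271. 267.] med [435. -33.  41.] rect [435.1 -32.6  26.3  17.1  12.1] zmax
[... 2253 characters left out ...]
green 53 [260. 227.] med [ 576. -144.   50.] rect [ 577.  -142.9   19.1   31.8    8.3] zmax 0.054
scene brown 1887 [283. 203.] med [565. -18.  42.] rect [549.5  -6.3 204.7 253.7  11.5] zmax 0.047
scene white 45 [211. 251.] med [ 542. -306.   76.] rect [ 544.4 -306.7   26.4   33.4   71.2] zmax 0.079
scene white 14 [206. 255.] med [ 545. -324.   76.] rect [ 545.4 -325.9   20.3   10.    14.9] zmax 0.079
scene white 2610 [270. 286.] med [ 735. -279.   62.] rect [ 733.4 -278.5  188.5  185.8   78.3] zmax 0.065
scene tray 431 [336. 142.] [497.9 364.8 184.7 252.1  83.4] 0.012375620246277167
scene tray 82 [372. 200.] [756.4 192.5  58.6  27.9  24.1] 0.017230854229757855
counter z 0.0029930603619396133
```

Call:
servo_tool(
  moves=[
    {"jaw": 1, "dx": 0.02, "dy": -0.05, "roll": -5},
    {"dx": 0.02, "dy": -0.05, "roll": -5},
    {"dx": 0.02, "dy": -0.05, "roll": -5},
    {"dx": 0.02, "dy": -0.05, "roll": -5},
    {"dx": 0.02, "dy": -0.05, "roll": -5},
    {"dx": 0.02, "dy": -0.05, "roll": -5},
    {"dx": 0.02, "dy": -0.05, "roll": -5},
    {"dx": 0.02, "dy": -0.05, "roll": -5},
    {"dx": 0.02, "dy": -0.05, "roll": -5},
    {"dx": 0.02, "dy": -0.05, "roll": -5},
  ],
  newtons=15,
)

```text
$.moves[0]: bad value
```

Call:
servo_tool(
  moves=[
    {"jaw": 1.0, "dx": 0.02, "dy": -0.05, "dz": 0, "roll": -5},
    {"jaw": 1.0, "dx": 0.02, "dy": -0.05, "dz": 0, "roll": -5},
    {"jaw": 1.0, "dx": 0.02, "dy": -0.05, "dz": 0, "roll": -5},
    {"jaw": 1.0, "dx": 0.02, "dy": -0.05, "dz": 0, "roll": -5},
    {"jaw": 1.0, "dx": 0.02, "dy": -0.05, "dz": 0, "roll": -5},
    {"jaw": 1.0, "dx": 0.02, "dy": -0.05, "dz": 0, "roll": -5},
    {"jaw": 1.0, "dx": 0.02, "dy": -0.05, "dz": 0, "roll": -5},
    {"jaw": 1.0, "dx": 0.02, "dy": -0.05, "dz": 0, "roll": -5},
    {"jaw": 1.0, "dx": 0.02, "dy": -0.05, "dz": 0, "roll": -5},
    {"jaw": 1.0, "dx": 0.02, "dy": -0.05, "dz": 0, "roll": -5},
  ],
  newtons=15,
)

```text
t: 1.35
eef_pos: [0.487, 0.1093, 0.2265]
ee_rot: [3.142, 0.0, -1.314]
force: [1.2, 0.4, -0.0]
width: 0.088
gripper_force: 0.0
```

Call:
servo_tool(
  moves=[
    {"jaw": 1.0, "dx": 0.025, "dy": -0.037, "dz": 0, "roll": -3},
    {"jaw": 1.0, "dx": 0.0245, "dy": -0.0365, "dz": 0, "roll": 0},
    {"jaw": 1.0, "dx": 0, "dy": 0, "dz": -0.05, "roll": 0},
    {"jaw": 1.0, "dx": 0, "dy": 0, "dz": -0.05, "roll": 0},
    {"jaw": 1.0, "dx": 0, "dy": 0, "dz": -0.05, "roll": 0},
    {"jaw": 0.3, "dx": 0, "dy": 0, "dz": 0, "roll": 0},
    {"jaw": 0.3, "dx": 0, "dy": 0, "dz": 0, "roll": 0},
    {"jaw": 0.3, "dx": 0, "dy": 0, "dz": 0, "roll": 0},
    {"jaw": 0.3, "dx": 0, "dy": 0, "dz": 0, "roll": 0},
    {"jaw": 0.3, "dx": 0, "dy": 0, "dz": 0, "roll": 0},
  ],
  newtons=15,
)

```text
t: 2.6
eef_pos: [0.5366, 0.0377, 0.0775]
ee_rot: [-3.14, 0.0, -1.364]
force: [-0.6, 1.1, 5.8]
width: 0.044
gripper_force: 15.0
```

Call:
servo_tool(
  moves=[
    {"jaw": 0.3, "dx": 0, "dy": 0, "dz": 0.05, "roll": 0},
    {"jaw": 0.3, "dx": 0, "dy": 0, "dz": 0.05, "roll": 0},
    {"jaw": 0.3, "dx": -0.005, "dy": 0.05, "dz": 0, "roll": 0},
    {"jaw": 0.3, "dx": -0.005, "dy": 0.05, "dz": 0, "roll": 0},
    {"jaw": 0.3, "dx": -0.005, "dy": 0.05, "dz": 0, "roll": 0},
    {"jaw": 0.3, "dx": -0.005, "dy": 0.05, "dz": 0, "roll": 0},
    {"jaw": 0.3, "dx": -0.005, "dy": 0.05, "dz": 0, "roll": 0},
    {"jaw": 0.3, "dx": -0.005, "dy": 0.05, "dz": 0, "roll": 0},
    {"jaw": 0.3, "dx": -0.004, "dy": 0.05, "dz": 0, "roll": 0},
    {"jaw": 0.3, "dx": 0, "dy": 0.022, "dz": -0.03, "roll": 0},
  ],
  newtons=15,
)

```text
t: 3.85
eef_pos: [0.5028, 0.4134, 0.1484]
ee_rot: [-3.138, 0.003, -1.361]
force: [0.6, -0.7, -2.3]
width: 0.0433
gripper_force: 15.0
```

Call:
servo_tool(
  moves=[
    {"jaw": 0.3, "dx": 0, "dy": 0, "dz": -0.05, "roll": 0},
    {"jaw": 0.3, "dx": 0, "dy": 0, "dz": -0.04, "roll": 0},
    {"jaw": 0.3, "dx": 0, "dy": 0, "dz": -0.01, "roll": 0},
    {"jaw": 0.3, "dx": 0, "dy": 0, "dz": -0.0035, "roll": 0},
    {"jaw": 0.3, "dx": 0, "dy": 0, "dz": 0, "roll": 0},
    {"jaw": 0.3, "dx": 0, "dy": 0, "dz": 0, "roll": 0},
    {"jaw": 0.3, "dx": 0, "dy": 0, "dz": 0, "roll": 0},
    {"jaw": 0.3, "dx": 0, "dy": 0, "dz": 0, "roll": 0},
    {"jaw": 0.3, "dx": 0, "dy": 0, "dz": 0, "roll": 0},
    {"jaw": 0.3, "dx": 0, "dy": 0, "dz": 0, "roll": 0},
  ],
  newtons=15,
)

```text
t: 5.1
eef_pos: [0.5023, 0.4095, 0.043]
ee_rot: [3.142, -0.0, -1.364]
force: [-0.6, -0.7, -1.4]
width: 0.0437
gripper_force: 15.0
```

Call:
servo_tool(
  moves=[
    {"jaw": 0.3, "dx": 0, "dy": 0, "dz": -0.0015, "roll": 0},
    {"jaw": 0.3, "dx": 0, "dy": 0, "dz": 0, "roll": 0},
    {"jaw": 0.8, "dx": 0, "dy": 0, "dz": 0, "roll": 0},
    {"jaw": 0.8, "dx": 0, "dy": 0, "dz": 0, "roll": 0},
    {"jaw": 0.8, "dx": 0, "dy": 0, "dz": 0.03, "roll": 0},
    {"jaw": 0.8, "dx": 0, "dy": 0, "dz": 0.06, "roll": 0},
    {"jaw": 0.8, "dx": 0, "dy": 0, "dz": 0.06, "roll": 0},
    {"jaw": 0.8, "dx": 0.005, "dy": -0.05, "dz": 0, "roll": 10},
    {"jaw": 0.8, "dx": 0.005, "dy": -0.05, "dz": 0, "roll": 10},
    {"jaw": 0.8, "dx": 0.005, "dy": -0.05, "dz": 0, "roll": 10},
  ],
  newtons=15,
)

```text
t: 6.35
eef_pos: [0.5172, 0.2582, 0.1919]
ee_rot: [-3.141, 0.0, -0.834]
force: [0.6, 0.2, -0.3]
width: 0.0699
gripper_force: 0.0
```

Call:
servo_tool(
  moves=[
    {"jaw": 0.8, "dx": 0.005, "dy": -0.05, "dz": 0, "roll": 10},
    {"jaw": 0.8, "dx": 0.005, "dy": -0.05, "dz": 0, "roll": 10},
    {"jaw": 0.8, "dx": 0.005, "dy": -0.05, "dz": 0, "roll": 10},
    {"jaw": 0.8, "dx": 0.005, "dy": -0.05, "dz": 0, "roll": 10},
    {"jaw": 0.8, "dx": 0.005, "dy": -0.05, "dz": 0, "roll": 10},
    {"jaw": 0.8, "dx": 0.005, "dy": -0.03, "dz": 0, "roll": 10},
    {"jaw": 0.8, "dx": 0, "dy": 0, "dz": 0, "roll": 0},
    {"jaw": 0.8, "dx": 0, "dy": 0, "dz": 0, "roll": 0},
    {"jaw": 0.8, "dx": 0, "dy": 0, "dz": 0, "roll": 0},
    {"jaw": 0.8, "dx": 0, "dy": 0, "dz": 0, "roll": 0},
  ],
  newtons=15,
)

```text
t: 7.6
eef_pos: [0.5473, -0.0197, 0.1916]
ee_rot: [-3.142, -0.0, 0.208]
force: [0.1, -0.5, 1.0]
width: 0.07
gripper_force: 0.0
```

```bash
python3 - <<'E'
from h import *
s=get_state();print(s["eef_pos"],s["ee_rot"],s["q"])
for n in("top","scene","wrist"):
    im,W=cloud(n);save(n+"1",im)
    M=masks(im,W)
    for k in("blue","red"):
        for a,c,P in comps(M[k],W,40):print(n,k,a,c,"med",np.round(np.median(P,0)*1000),"rect",rect(P),"zmax",round(np.percentile(P[:,2],95),3))
E
```

```text
[ 0.54726604 -0.01968787  0.19158953] [-3.14154686e+00 -7.38342349e-05  2.07513188e-01] [ 3.21843576e-01  1.76457773e-01 -3.21475889e-01 -4.21922528e-05
 -1.07278409e+00  1.45648609e+00]
top blue 166 [426. 239.] med [ 519. -545.   71.] rect [ 520.3 -545.7   45.6   42.8   88.9] zmax 0.076
top blue 130 [278. 252.] med [486. -58.  85.] rect [490.4 -54.7  41.7  41.4  13.5] zmax 0.089
scene blue 786 [278. 198.] med [563. -44.  85.] rect [558.8 -39.3 179.8  47.4  11.5] zmax 0.089
scene blue 265 [137. 307.] med [ 524. -546.   71.] rect [ 520.5 -544.5   44.5   45.7   64. ] zmax 0.074
wrist blue 8592 [300. 189.] med [570. -36.  85.] rect [558.  -38.  169.5  42.8  11.9] zmax 0.086
```

View pics/wrist1.png

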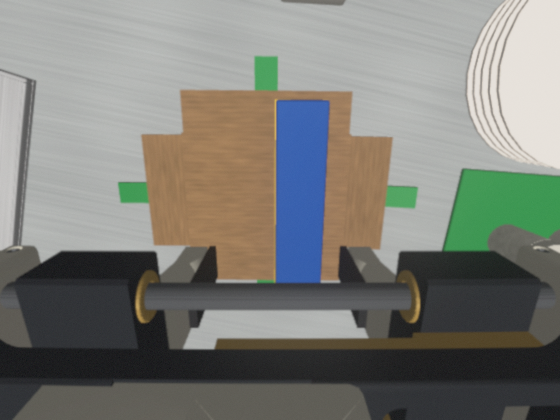

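Call:
servo_tool(
  moves=[
    {"jaw": 0.8, "dx": 0.01, "dy": -0.0195, "dz": 0, "roll": 0},
    {"jaw": 0.8, "dx": 0, "dy": 0, "dz": -0.05, "roll": 0},
    {"jaw": 0.8, "dx": 0, "dy": 0, "dz": -0.05, "roll": 0},
    {"jaw": 0.8, "dx": 0, "dy": 0, "dz": -0.034, "roll": 0},
    {"jaw": 0.8, "dx": 0, "dy": 0, "dz": 0, "roll": 0},
    {"jaw": 0.3, "dx": 0, "dy": 0, "dz": 0, "roll": 0},
    {"jaw": 0.3, "dx": 0, "dy": 0, "dz": 0, "roll": 0},
    {"jaw": 0.3, "dx": 0, "dy": 0, "dz": 0, "roll": 0},
    {"jaw": 0.3, "dx": 0, "dy": 0, "dz": 0, "roll": 0},
    {"jaw": 0.3, "dx": 0, "dy": 0, "dz": 0, "roll": 0},
  ],
  newtons=30,
)

```text
t: 9.0
eef_pos: [0.5581, -0.0397, 0.0589]
ee_rot: [-3.142, -0.002, 0.207]
force: [-0.9, 1.2, 7.1]
width: 0.0452
gripper_force: 30.0
```

Call:
servo_tool(
  moves=[
    {"jaw": 0.3, "dx": 0, "dy": 0, "dz": 0.05, "roll": 0},
    {"jaw": 0.3, "dx": 0, "dy": 0, "dz": 0.05, "roll": 0},
    {"jaw": 0.3, "dx": -0.01, "dy": 0.05, "dz": 0, "roll": -3},
    {"jaw": 0.3, "dx": -0.01, "dy": 0.05, "dz": 0, "roll": -3},
    {"jaw": 0.3, "dx": -0.01, "dy": 0.05, "dz": 0, "roll": -3},
    {"jaw": 0.3, "dx": -0.01, "dy": 0.05, "dz": 0, "roll": -3},
    {"jaw": 0.3, "dx": -0.01, "dy": 0.05, "dz": 0, "roll": -3},
    {"jaw": 0.3, "dx": -0.01, "dy": 0.05, "dz": 0, "roll": -3.5},
    {"jaw": 0.3, "dx": -0.005, "dy": 0.04, "dz": 0, "roll": 0},
    {"jaw": 0.3, "dx": 0, "dy": 0.022, "dz": 0, "roll": 0},
  ],
  newtons=30,
)

```text
t: 10.25
eef_pos: [0.4915, 0.3237, 0.1574]
ee_rot: [3.141, 0.0, -0.114]
force: [1.1, -0.1, -3.3]
width: 0.0449
gripper_force: 30.0
```

Call:
servo_tool(
  moves=[
    {"jaw": 0.3, "dx": 0, "dy": 0, "dz": 0, "roll": 0},
    {"jaw": 0.3, "dx": 0, "dy": 0, "dz": -0.05, "roll": 0},
    {"jaw": 0.3, "dx": 0, "dy": 0, "dz": -0.05, "roll": 0},
    {"jaw": 0.3, "dx": 0, "dy": 0, "dz": -0.025, "roll": 0},
    {"jaw": 0.3, "dx": 0, "dy": 0, "dz": -0.008, "roll": 0},
    {"jaw": 0.3, "dx": 0, "dy": 0, "dz": 0, "roll": 0},
    {"jaw": 0.3, "dx": 0, "dy": 0, "dz": 0, "roll": 0},
    {"jaw": 0.3, "dx": 0, "dy": 0, "dz": 0, "roll": 0},
    {"jaw": 0.3, "dx": 0, "dy": 0, "dz": 0, "roll": 0},
    {"jaw": 0.3, "dx": 0, "dy": 0, "dz": 0, "roll": 0},
  ],
  newtons=30,
)

```text
t: 11.5
eef_pos: [0.4923, 0.3222, 0.0248]
ee_rot: [-3.141, -0.0, -0.116]
force: [-0.6, 0.6, -3.0]
width: 0.0448
gripper_force: 30.0
```

Call:
servo_tool(
  moves=[
    {"jaw": 0.3, "dx": 0, "dy": 0, "dz": -0.002, "roll": 0},
    {"jaw": 0.3, "dx": 0, "dy": 0, "dz": 0, "roll": 0},
    {"jaw": 0.65, "dx": 0, "dy": 0, "dz": 0, "roll": 0},
    {"jaw": 0.65, "dx": 0, "dy": 0, "dz": 0, "roll": 0},
    {"jaw": 0.65, "dx": 0, "dy": 0, "dz": 0.04, "roll": 0},
    {"jaw": 0.65, "dx": 0, "dy": 0, "dz": 0.06, "roll": 0},
    {"jaw": 0.65, "dx": 0, "dy": 0, "dz": 0.06, "roll": 0},
    {"jaw": 0.65, "dx": 0.007, "dy": -0.05, "dz": 0, "roll": -10},
    {"jaw": 0.65, "dx": 0.007, "dy": -0.05, "dz": 0, "roll": -10},
    {"jaw": 0.65, "dx": 0.007, "dy": -0.05, "dz": 0, "roll": -10},
  ],
  newtons=30,
)

```text
t: 12.75
eef_pos: [0.5133, 0.1707, 0.1829]
ee_rot: [-3.141, -0.0, -0.645]
force: [0.9, -0.7, -0.4]
width: 0.0574
gripper_force: 0.0
```

Call:
servo_tool(
  moves=[
    {"jaw": 0.5, "dx": 0.007, "dy": -0.037, "dz": 0, "roll": -10},
    {"jaw": 0.5, "dx": 0, "dy": 0, "dz": 0, "roll": -10},
    {"jaw": 0.5, "dx": 0, "dy": 0, "dz": 0, "roll": -10},
    {"jaw": 0.5, "dx": 0, "dy": 0, "dz": 0, "roll": -10},
    {"jaw": 0.5, "dx": 0, "dy": 0, "dz": 0, "roll": -2},
    {"jaw": 0.5, "dx": 0, "dy": 0, "dz": 0, "roll": 0},
    {"jaw": 0.5, "dx": 0, "dy": 0, "dz": 0, "roll": 0},
    {"jaw": 0.5, "dx": 0, "dy": 0, "dz": 0, "roll": 0},
    {"jaw": 0.5, "dx": 0, "dy": 0, "dz": 0, "roll": 0},
    {"jaw": 0.5, "dx": 0, "dy": 0, "dz": 0, "roll": 0},
  ],
  newtons=15,
)

```text
t: 14.0
eef_pos: [0.5203, 0.1351, 0.1826]
ee_rot: [-3.142, 0.0, -1.372]
force: [-0.3, -0.3, -0.3]
width: 0.0435
gripper_force: 0.0
```

```bash
python3 - <<'E'
from h import *
s=get_state();print(s["eef_pos"],s["ee_rot"])
for n in("top","scene"):
    im,W=cloud(n);save(n+"2",im);np.savez("%s2.npz"%n,im=im,W=W)
    H=hsv(im);h,sa=H[...,0],H[...,1];x,y,z=W[...,0],W[...,1],W[...,2]
    ok=(x>.3)&(x<.7)&(y>.22)&(y<.5)
    for k,m in dict(blue=ok&(h>105)&(h<125)&(sa>120)&(z>.03),red=ok&((h<5)|(h>174))&(sa>150)&(z>.03)).items():
        for a,c,P in comps(m,W,40):print(n,k,a,c,np.round(np.median(P,0)*1000),rect(P),round(np.percentile(P[:,2],95),3))
    for k,m in masks(im,W).items():
        if k in("green","brown","orange","yellow","black","white"):
            for a,c,P in comps(m,W,20):print(n,k,a,c,np.round(np.median(P,0)*1000),rect(P))
E
```

```text
[0.52028966 0.13505849 0.18255945] [-3.14156623e+00  5.99716395e-06 -1.37218509e+00]
top red 122 [136. 249.] [505. 407.  78.] [512.1 330.2  38.8 194.5   7. ] 0.083
top orange 145 [377. 229.] [ 554. -384.   76.] [ 554.6 -384.7   43.4   39.6   89. ]
top yellow 173 [387. 262.] [ 446. -412.   76.] [ 446.  -413.4   45.7   45.9   87.9]
top black 154 [358. 264.] [ 441. -319.   76.] [ 441.  -318.8   44.    41.8   44.3]
top green 38 [256. 200.] [664.  13.  40.] [663.5  14.1  24.1  17.    4.7]
top green 4189 [364. 248.] [ 491. -354.    6.] [ 492.6 -355.4  276.1  217.9    7.7]
top green 41 [304. 224.] [ 577. -146.   49.] [ 575.4 -145.    23.5   16.8   88.4]
top green 39 [271. 267.] [435. -33.  40.] [434.1 -32.5  24.1  17.2   9.9]
top brown 3744 [264. 233.] [548. -10.  40.] [549.2  -9.7 202.5 247.2  11.3]
top white 1615 [344. 176.] [ 732. -282.   62.] [ 732.2 -282.1  184.6  186.6    4.2]
top white 150 [354. 233.] [ 543. -309.   76.] [ 544.5 -310.3   42.7   42.6   88.8]
scene blue 389 [334. 142.] [519. 313.  50.] [503.7 319.2  49.7 154.5  81. ] 0.054
scene red 102 [347. 123.] [508. 401.  78.] [50
[... 473 characters left out ...]
171.] [521. 130.  43.] [521.2 130.1  21.   30.1  17.7]
scene green 44 [250. 186.] [433. -30.  41.] [435.1 -31.   27.8  21.    8.1]
scene green 52 [316. 212.] [662.  16.  41.] [663.3  14.7  29.3  21.6   9. ]
scene green 4363 [190. 273.] [ 515. -368.    7.] [ 493.5 -352.   280.3  221.8    7.7]
scene green 53 [260. 227.] [ 577. -143.   50.] [ 576.9 -142.9   20.4   30.7   10.7]
scene brown 67 [345. 132.] [513. 394.  39.] [509.7 397.4  39.8  19.9  30.1]
scene brown 3321 [282. 200.] [553. -13.  41.] [548.9  -6.3 206.1 254.4  11.6]
scene white 70 [211. 252.] [ 547. -311.   77.] [ 546.2 -310.5   37.1   38.1   84.5]
scene white 2745 [270. 286.] [ 736. -282.   62.] [ 733.2 -278.6  188.5  186.9   80.3]
```

View pics/scene2.png

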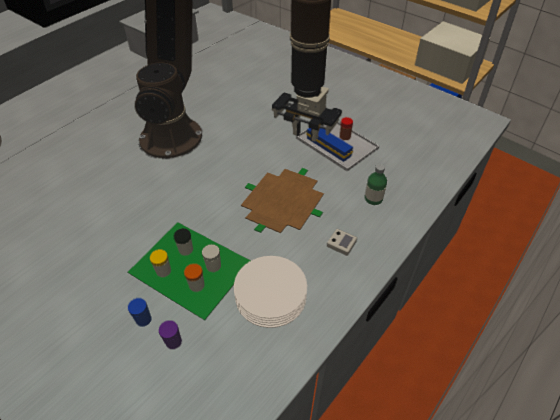

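Call:
servo_tool(
  moves=[
    {"jaw": 0.5, "dx": -0.0005, "dy": 0.0015, "dz": -0.05, "roll": 0},
    {"jaw": 0.5, "dx": 0, "dy": 0, "dz": -0.05, "roll": 0},
    {"jaw": 0.5, "dx": 0, "dy": 0, "dz": -0.04, "roll": 0},
    {"jaw": 0.5, "dx": 0, "dy": 0, "dz": -0.017, "roll": 0},
    {"jaw": 0.5, "dx": 0, "dy": 0, "dz": 0, "roll": 0},
    {"jaw": 0.1, "dx": 0, "dy": 0, "dz": 0, "roll": 0},
    {"jaw": 0.1, "dx": 0, "dy": 0, "dz": 0, "roll": 0},
    {"jaw": 0.1, "dx": 0, "dy": 0, "dz": 0, "roll": 0},
    {"jaw": 0.1, "dx": 0, "dy": 0, "dz": 0, "roll": 0},
    {"jaw": 0.1, "dx": 0, "dy": 0, "dz": 0, "roll": 0},
  ],
  newtons=10,
)

```text
t: 15.35
eef_pos: [0.5194, 0.1366, 0.0257]
ee_rot: [3.141, 0.0, -1.373]
force: [-4.4, 3.1, 1.1]
width: 0.0217
gripper_force: 10.0
```

Call:
servo_tool(
  moves=[
    {"jaw": 0.1, "dx": 0.0002, "dy": -0.0008, "dz": 0.0099, "roll": 0},
    {"jaw": 0.1, "dx": 0.0005, "dy": -0.0023, "dz": 0.0096, "roll": 0},
    {"jaw": 0.1, "dx": 0.0007, "dy": -0.0037, "dz": 0.0091, "roll": 0},
    {"jaw": 0.1, "dx": 0.001, "dy": -0.005, "dz": 0.0084, "roll": 0},
    {"jaw": 0.1, "dx": 0.0013, "dy": -0.0064, "dz": 0.0075, "roll": 0},
    {"jaw": 0.1, "dx": 0.0015, "dy": -0.0073, "dz": 0.0065, "roll": 0},
    {"jaw": 0.1, "dx": 0.0017, "dy": -0.0082, "dz": 0.0051, "roll": 0},
    {"jaw": 0.1, "dx": 0.0018, "dy": -0.0089, "dz": 0.0038, "roll": 0},
    {"jaw": 0.1, "dx": 0.0019, "dy": -0.0094, "dz": 0.0023, "roll": 0},
    {"jaw": 0.1, "dx": 0.002, "dy": -0.0097, "dz": 0.0008, "roll": 0},
  ],
  newtons=10,
)

```text
t: 16.6
eef_pos: [0.5321, 0.0739, 0.0888]
ee_rot: [3.141, -0.0, -1.373]
force: [-4.3, 1.3, -1.4]
width: 0.0215
gripper_force: 10.0
```

Call:
servo_tool(
  moves=[
    {"jaw": 0.1, "dx": 0, "dy": 0, "dz": 0, "roll": 0},
    {"jaw": 0.5, "dx": 0, "dy": 0, "dz": 0, "roll": 0},
    {"jaw": 0.5, "dx": 0, "dy": 0, "dz": 0, "roll": 0},
    {"jaw": 0.5, "dx": 0, "dy": 0, "dz": 0.04, "roll": 0},
    {"jaw": 0.5, "dx": 0, "dy": 0, "dz": 0.04, "roll": 0},
    {"jaw": 0.5, "dx": 0.009, "dy": -0.045, "dz": 0, "roll": 0},
    {"jaw": 0.5, "dx": 0.009, "dy": -0.045, "dz": 0, "roll": 0},
    {"jaw": 0.5, "dx": 0.009, "dy": -0.045, "dz": 0, "roll": 0},
    {"jaw": 0.5, "dx": 0.009, "dy": -0.045, "dz": 0, "roll": 0},
    {"jaw": 0.5, "dx": 0.01, "dy": -0.0465, "dz": 0, "roll": 0},
  ],
  newtons=10,
)

```text
t: 17.85
eef_pos: [0.5795, -0.1531, 0.1692]
ee_rot: [-3.14, -0.001, -1.372]
force: [0.2, 0.9, 0.1]
width: 0.0437
gripper_force: 0.0
```

Call:
servo_tool(
  moves=[
    {"jaw": 0.5, "dx": 0, "dy": 0, "dz": 0, "roll": 0},
    {"jaw": 0.5, "dx": 0, "dy": 0, "dz": -0.05, "roll": 0},
    {"jaw": 0.5, "dx": 0, "dy": 0, "dz": -0.05, "roll": 0},
    {"jaw": 0.5, "dx": 0, "dy": 0, "dz": -0.033, "roll": 0},
    {"jaw": 0.5, "dx": 0, "dy": 0, "dz": 0, "roll": 0},
    {"jaw": 0.1, "dx": 0, "dy": 0, "dz": 0, "roll": 0},
    {"jaw": 0.1, "dx": 0, "dy": 0, "dz": 0, "roll": 0},
    {"jaw": 0.1, "dx": 0, "dy": 0, "dz": 0, "roll": 0},
    {"jaw": 0.1, "dx": 0, "dy": 0, "dz": 0, "roll": 0},
    {"jaw": 0.1, "dx": 0, "dy": 0, "dz": 0, "roll": 0},
  ],
  newtons=10,
)

```text
t: 19.1
eef_pos: [0.5774, -0.1521, 0.0359]
ee_rot: [3.14, 0.0, -1.373]
force: [-5.0, -3.3, 1.9]
width: 0.0218
gripper_force: 10.0
```

```bash
python3 - <<'E'
from h import *
for n in("top","scene"):
    im,W=cloud(n);save(n+"3",im)
    for a,c,P in comps(masks(im,W)["green"],W,8):print(n,a,c,np.round(np.median(P,0)*1000),rect(P))
    # left wall
    H=hsv(im);g=(H[...,0]>40)&(H[...,0]<85)&(H[...,1]>100)&(W[...,2]>.06)&(W[...,2]<.13)&(W[...,1]<.15)&(W[...,0]<.7)
    for a,c,P in comps(g,W,3):print(n,"hi",a,c,np.round(np.median(P,0)*1000),rect(P),P[:,2].max())
E
```

```text
top 34 [256. 199.] [666.  13.  39.] [665.3  14.9  20.6  16.8   0.8]
top 4007 [365. 250.] [ 487. -358.    6.] [ 492.7 -355.1  275.8  217.6    7.9]
top 40 [271. 267.] [435. -33.  40.] [433.7 -32.7  24.9  17.1  10.3]
top hi 4 [386. 254.] [ 472. -413.   76.] [ 4.721e+02 -4.119e+02  8.700e+00  2.000e-01  8.970e+01] 0.07875215285375584
top hi 22 [362. 260.] [ 457. -336.   76.] [ 454.6 -332.9   38.9   12.2   51.1] 0.08052624753924155
top hi 6 [364. 269.] [ 423. -336.   76.] [ 424.9 -337.3    5.8   13.6   49.7] 0.07945790318180034
scene 52 [316. 212.] [662.  15.  41.] [663.3  16.4  29.   25.1  11.8]
scene 4369 [190. 273.] [ 514. -368.    7.] [ 492.6 -352.   279.4  221.3    8. ]
scene 14 [257. 230.] [ 573. -155.   50.] [ 576.  -155.6    7.5   16.7   80.9]
scene hi 40 [295. 169.] [532.  76.  99.] [532.8  76.7  17.5   7.5   2.3] 0.11170076341906297
scene hi 9 [174. 237.] [ 430. -340.   76.] [ 428.4 -337.8    3.6   22.4   52. ] 0.08149078178847213
```

View pics/scene3.png

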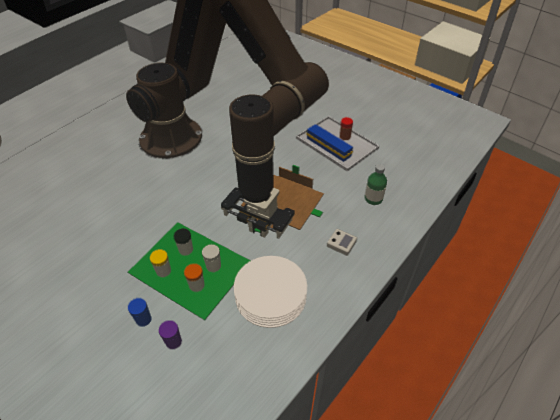

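Call:
servo_tool(
  moves=[
    {"jaw": 0.1, "dx": -0.0005, "dy": 0.0023, "dz": 0.0096, "roll": 0},
    {"jaw": 0.1, "dx": -0.0007, "dy": 0.0037, "dz": 0.0091, "roll": 0},
    {"jaw": 0.1, "dx": -0.001, "dy": 0.005, "dz": 0.0084, "roll": 0},
    {"jaw": 0.1, "dx": -0.0013, "dy": 0.0064, "dz": 0.0075, "roll": 0},
    {"jaw": 0.1, "dx": -0.0015, "dy": 0.0073, "dz": 0.0065, "roll": 0},
    {"jaw": 0.1, "dx": -0.0017, "dy": 0.0082, "dz": 0.0051, "roll": 0},
    {"jaw": 0.1, "dx": -0.0018, "dy": 0.0089, "dz": 0.0038, "roll": 0},
    {"jaw": 0.1, "dx": -0.0019, "dy": 0.0094, "dz": 0.0023, "roll": 0},
    {"jaw": 0.1, "dx": -0.002, "dy": 0.0097, "dz": 0.0008, "roll": 0},
    {"jaw": 0.1, "dx": 0, "dy": 0, "dz": 0, "roll": 0},
  ],
  newtons=10,
)

```text
t: 20.45
eef_pos: [0.565, -0.0904, 0.0893]
ee_rot: [3.141, 0.0, -1.372]
force: [-5.7, -1.4, 4.0]
width: 0.0217
gripper_force: 10.0
```

Call:
servo_tool(
  moves=[
    {"jaw": 0.1, "dx": 0, "dy": 0, "dz": 0, "roll": 0},
    {"jaw": 0.5, "dx": 0, "dy": 0, "dz": 0, "roll": 0},
    {"jaw": 0.5, "dx": 0, "dy": 0, "dz": 0, "roll": 0},
    {"jaw": 0.5, "dx": 0, "dy": 0, "dz": 0.05, "roll": 0},
    {"jaw": 0.5, "dx": 0, "dy": 0, "dz": 0.05, "roll": 0},
    {"jaw": 0.5, "dx": 0.02, "dy": 0.02, "dz": 0, "roll": 10},
    {"jaw": 0.5, "dx": 0.02, "dy": 0.02, "dz": 0, "roll": 10},
    {"jaw": 0.5, "dx": 0.02, "dy": 0.02, "dz": 0, "roll": 10},
    {"jaw": 0.5, "dx": 0.02, "dy": 0.02, "dz": 0, "roll": 10},
    {"jaw": 0.5, "dx": 0.02, "dy": 0.02, "dz": 0, "roll": 10},
  ],
  newtons=10,
)

```text
t: 21.7
eef_pos: [0.6672, 0.0102, 0.1889]
ee_rot: [-3.141, -0.001, -0.494]
force: [0.4, -0.3, -0.1]
width: 0.0438
gripper_force: 0.0
```

Call:
servo_tool(
  moves=[
    {"jaw": 0.5, "dx": 0.0045, "dy": 0.006, "dz": 0, "roll": 10},
    {"jaw": 0.5, "dx": 0, "dy": 0, "dz": 0, "roll": 10},
    {"jaw": 0.5, "dx": 0, "dy": 0, "dz": -0.02, "roll": 10},
    {"jaw": 0.5, "dx": 0, "dy": 0, "dz": -0.05, "roll": 9.7},
    {"jaw": 0.5, "dx": 0, "dy": 0, "dz": -0.05, "roll": 0},
    {"jaw": 0.5, "dx": 0, "dy": 0, "dz": -0.0435, "roll": 0},
    {"jaw": 0.5, "dx": 0, "dy": 0, "dz": 0, "roll": 0},
    {"jaw": 0.1, "dx": 0, "dy": 0, "dz": 0, "roll": 0},
    {"jaw": 0.1, "dx": 0, "dy": 0, "dz": 0, "roll": 0},
    {"jaw": 0.1, "dx": 0, "dy": 0, "dz": 0, "roll": 0},
  ],
  newtons=10,
)

```text
t: 22.95
eef_pos: [0.6718, 0.0171, 0.0273]
ee_rot: [-3.14, -0.004, 0.193]
force: [-3.0, 8.4, 5.5]
width: 0.0219
gripper_force: 10.0
```

Call:
servo_tool(
  moves=[
    {"jaw": 0.1, "dx": -0.0008, "dy": -0.0002, "dz": 0.0099, "roll": 0},
    {"jaw": 0.1, "dx": -0.0023, "dy": -0.0005, "dz": 0.0096, "roll": 0},
    {"jaw": 0.1, "dx": -0.0037, "dy": -0.0007, "dz": 0.0091, "roll": 0},
    {"jaw": 0.1, "dx": -0.005, "dy": -0.001, "dz": 0.0084, "roll": 0},
    {"jaw": 0.1, "dx": -0.0064, "dy": -0.0013, "dz": 0.0075, "roll": 0},
    {"jaw": 0.1, "dx": -0.0073, "dy": -0.0015, "dz": 0.0065, "roll": 0},
    {"jaw": 0.1, "dx": -0.0082, "dy": -0.0017, "dz": 0.0051, "roll": 0},
    {"jaw": 0.1, "dx": -0.0089, "dy": -0.0018, "dz": 0.0038, "roll": 0},
    {"jaw": 0.1, "dx": -0.0094, "dy": -0.0019, "dz": 0.0023, "roll": 0},
    {"jaw": 0.1, "dx": -0.0105, "dy": -0.002, "dz": 0.0008, "roll": 0},
  ],
  newtons=10,
)

```text
t: 24.2
eef_pos: [0.6102, 0.0048, 0.0907]
ee_rot: [-3.14, -0.007, 0.194]
force: [0.9, 8.3, 1.5]
width: 0.0218
gripper_force: 10.0
```

Call:
servo_tool(
  moves=[
    {"jaw": 0.1, "dx": 0, "dy": 0, "dz": 0, "roll": 0},
    {"jaw": 0.5, "dx": 0, "dy": 0, "dz": 0, "roll": 0},
    {"jaw": 0.5, "dx": 0, "dy": 0, "dz": 0, "roll": 0},
    {"jaw": 0.5, "dx": 0, "dy": 0, "dz": 0.05, "roll": 0},
    {"jaw": 0.5, "dx": 0, "dy": 0, "dz": 0.05, "roll": 0},
    {"jaw": 0.5, "dx": -0.045, "dy": -0.009, "dz": 0, "roll": 0},
    {"jaw": 0.5, "dx": -0.045, "dy": -0.009, "dz": 0, "roll": 0},
    {"jaw": 0.5, "dx": -0.045, "dy": -0.009, "dz": 0, "roll": 0},
    {"jaw": 0.5, "dx": -0.045, "dy": -0.01, "dz": 0, "roll": 0},
    {"jaw": 0.5, "dx": 0, "dy": 0, "dz": 0, "roll": 0},
  ],
  newtons=10,
)

```text
t: 25.45
eef_pos: [0.4253, -0.0353, 0.1887]
ee_rot: [-3.141, -0.001, 0.193]
force: [-0.0, 0.2, 1.9]
width: 0.0441
gripper_force: 0.0
```

Call:
servo_tool(
  moves=[
    {"jaw": 0.5, "dx": 0.001, "dy": 0.0015, "dz": 0, "roll": 0},
    {"jaw": 0.5, "dx": 0, "dy": 0, "dz": -0.05, "roll": 0},
    {"jaw": 0.5, "dx": 0, "dy": 0, "dz": -0.05, "roll": 0},
    {"jaw": 0.5, "dx": 0, "dy": 0, "dz": -0.05, "roll": 0},
    {"jaw": 0.5, "dx": 0, "dy": 0, "dz": -0.0135, "roll": 0},
    {"jaw": 0.5, "dx": 0, "dy": 0, "dz": 0, "roll": 0},
    {"jaw": 0.1, "dx": 0, "dy": 0, "dz": 0, "roll": 0},
    {"jaw": 0.1, "dx": 0, "dy": 0, "dz": 0, "roll": 0},
    {"jaw": 0.1, "dx": 0, "dy": 0, "dz": 0, "roll": 0},
    {"jaw": 0.1, "dx": 0, "dy": 0, "dz": 0, "roll": 0},
  ],
  newtons=10,
)

```text
t: 26.7
eef_pos: [0.4296, -0.0316, 0.0254]
ee_rot: [-3.14, -0.002, 0.193]
force: [-4.0, 10.9, 1.8]
width: 0.0216
gripper_force: 10.0
```

Call:
servo_tool(
  moves=[
    {"jaw": 0.1, "dx": 0.0008, "dy": 0.0002, "dz": 0.0099, "roll": 0},
    {"jaw": 0.1, "dx": 0.0023, "dy": 0.0005, "dz": 0.0096, "roll": 0},
    {"jaw": 0.1, "dx": 0.0037, "dy": 0.0007, "dz": 0.0091, "roll": 0},
    {"jaw": 0.1, "dx": 0.005, "dy": 0.001, "dz": 0.0084, "roll": 0},
    {"jaw": 0.1, "dx": 0.0064, "dy": 0.0013, "dz": 0.0075, "roll": 0},
    {"jaw": 0.1, "dx": 0.0073, "dy": 0.0015, "dz": 0.0065, "roll": 0},
    {"jaw": 0.1, "dx": 0.0082, "dy": 0.0017, "dz": 0.0051, "roll": 0},
    {"jaw": 0.1, "dx": 0.0089, "dy": 0.0018, "dz": 0.0038, "roll": 0},
    {"jaw": 0.1, "dx": 0.0094, "dy": 0.0019, "dz": 0.0023, "roll": 0},
    {"jaw": 0.1, "dx": 0.01, "dy": 0.002, "dz": 0.0008, "roll": 0},
  ],
  newtons=10,
)

```text
t: 27.95
eef_pos: [0.4907, -0.0192, 0.0882]
ee_rot: [-3.14, -0.001, 0.193]
force: [-3.5, 6.6, -0.3]
width: 0.0222
gripper_force: 10.0
```

Call:
servo_tool(
  moves=[
    {"jaw": 0.1, "dx": 0, "dy": 0, "dz": 0, "roll": 0},
    {"jaw": 0.5, "dx": 0, "dy": 0, "dz": 0, "roll": 0},
    {"jaw": 0.5, "dx": 0, "dy": 0, "dz": 0, "roll": 0},
    {"jaw": 0.5, "dx": 0, "dy": 0, "dz": 0.05, "roll": 0},
    {"jaw": 0.5, "dx": 0, "dy": 0, "dz": 0.05, "roll": 0},
    {"jaw": 0.8, "dx": 0.01, "dy": -0.058, "dz": 0, "roll": 8},
    {"jaw": 0.8, "dx": 0.01, "dy": -0.058, "dz": 0, "roll": 8},
    {"jaw": 0.8, "dx": 0.01, "dy": -0.058, "dz": 0, "roll": 8},
    {"jaw": 0.8, "dx": 0.01, "dy": -0.058, "dz": 0, "roll": 8},
    {"jaw": 0.8, "dx": 0.01, "dy": -0.058, "dz": 0, "roll": 8},
  ],
  newtons=10,
)

```text
t: 29.2
eef_pos: [0.5409, -0.3125, 0.188]
ee_rot: [3.141, -0.0, 0.896]
force: [1.4, 0.4, -0.1]
width: 0.0702
gripper_force: 0.0
```

```bash
python3 - <<'E'
from h import *
s=get_state();print(s["eef_pos"],s["ee_rot"])
for n in("top","scene","wrist"):
    im,W=cloud(n);save(n+"4",im)
    if n!="wrist":
        H=hsv(im);g=(H[...,0]>40)&(H[...,0]<85)&(H[...,1]>100)&(W[...,2]>.07)&(W[...,2]<.13)&(W[...,1]<.15)&(W[...,1]>-.2)&(W[...,0]<.7)
        for a,c,P in comps(g,W,3):print(n,"hi",a,c,np.round(np.median(P,0)*1000),rect(P),P[:,2].max())
    M=masks(im,W)
    for k in("orange","yellow","black","white"):
        for a,c,P in comps(M[k],W,20):print(n,k,a,c,np.round(np.median(P,0)*1000),rect(P))
E
```

```text
[ 0.54091183 -0.31248639  0.18797577] [ 3.14107135e+00 -4.27099333e-05  8.95638062e-01]
top hi 8 [258. 214.] [611.   3.  97.] [611.    4.4   1.7  16.8  11.7] 0.1096539592478972
top hi 8 [238. 238.] [532.  71. 108.] [532.3  71.4  16.4   3.1  15.5] 0.11713302360080617
top yellow 172 [387. 262.] [ 446. -412.   76.] [ 447.2 -411.9   45.7   45.4   21.8]
top black 150 [342. 266.] [ 436. -266.   76.] [ 435.8 -264.6   43.6   39.4   87.7]
top white 1344 [344. 174.] [ 741. -286.   62.] [ 748.5 -285.6  187.3  154.9   75.5]
scene hi 39 [295. 169.] [533.  75.  99.] [532.6  75.6  19.6   5.6   0.8] 0.11464405564690534
scene hi 24 [264. 179.] [489. -21. 103.] [488.8 -21.3   3.6  18.2  15. ] 0.1140868288048526
scene hi 29 [301. 193.] [614.   0. 102.] [613.6   4.1   4.4  19.9   5.4] 0.1157913474668429
scene hi 51 [268. 205.] [566. -93.  99.] [566.7 -93.1  21.9   6.1  14.3] 0.112468343690573
scene orange 196 [193. 271.] [ 555. -383.   76.] [ 555.4 -382.4   43.2   44.9    6. ]
scene yellow 223 [158. 257.] [ 451. -413.   76.] [ 448.7 -410.4   46.6   46.    34.5]
scene black 148 [295. 175.] [531.  75.  71
[... 242 characters left out ...]
2.8  48.   18.3  43.8]
scene black 147 [268. 211.] [566. -93.  71.] [565.2 -94.2 116.6   8.4  12.2]
scene black 23 [170. 338.] [ 648. -549.   63.] [ 646.8 -544.8   30.2    7.2   64.8]
scene white 113 [210. 251.] [ 545. -308.   76.] [ 544.8 -307.    41.4   42.1   65.7]
scene white 2797 [270. 287.] [ 738. -281.   62.] [ 732.4 -278.8  186.2  188.1   37.7]
wrist yellow 1148 [265. 325.] [ 449. -406.   75.] [ 492.3 -354.6  170.8   45.7   49.9]
wrist black 1846 [161. 230.] [ 438. -263.   75.] [ 435.1 -262.7   45.    45.3   70.1]
wrist white 17725 [423.  65.] [ 711. -300.   61.] [ 708.8 -305.5  119.6  189.4   51.9]
wrist white 1983 [274. 198.] [ 542. -306.   75.] [ 541.5 -306.3   45.8   46.3   51.3]
```

View pics/scene4.png

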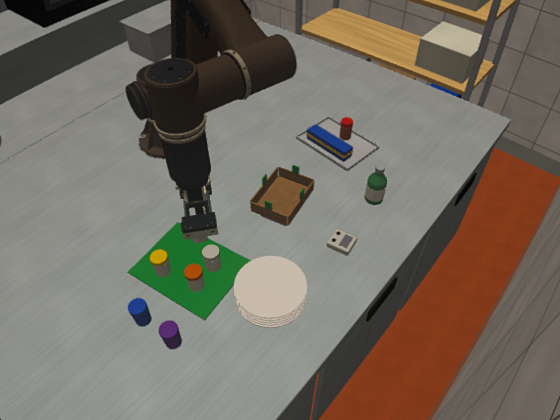

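Call:
servo_tool(
  moves=[
    {"jaw": 0.8, "dx": 0.002, "dy": 0.0045, "dz": 0, "roll": 0},
    {"jaw": 0.8, "dx": 0, "dy": 0, "dz": -0.05, "roll": 0},
    {"jaw": 0.8, "dx": 0, "dy": 0, "dz": -0.05, "roll": 0},
    {"jaw": 0.8, "dx": 0, "dy": 0, "dz": -0.034, "roll": 0},
    {"jaw": 0.8, "dx": 0, "dy": 0, "dz": 0, "roll": 0},
    {"jaw": 0.3, "dx": 0, "dy": 0, "dz": 0, "roll": 0},
    {"jaw": 0.3, "dx": 0, "dy": 0, "dz": 0, "roll": 0},
    {"jaw": 0.3, "dx": 0, "dy": 0, "dz": 0, "roll": 0},
    {"jaw": 0.3, "dx": 0, "dy": 0, "dz": 0, "roll": 0},
    {"jaw": 0.3, "dx": 0, "dy": 0, "dz": 0, "roll": 0},
  ],
  newtons=20,
)

```text
t: 30.6
eef_pos: [0.544, -0.306, 0.0553]
ee_rot: [3.139, -0.001, 0.891]
force: [-0.1, 1.5, 6.9]
width: 0.0471
gripper_force: 20.0
```

Call:
servo_tool(
  moves=[
    {"jaw": 0.3, "dx": 0, "dy": 0, "dz": 0.05, "roll": 0},
    {"jaw": 0.3, "dx": 0, "dy": 0, "dz": 0.05, "roll": 0},
    {"jaw": 0.3, "dx": 0, "dy": 0, "dz": 0.035, "roll": 0},
    {"jaw": 0.3, "dx": 0.0087, "dy": 0.052, "dz": 0, "roll": -8},
    {"jaw": 0.3, "dx": 0.0087, "dy": 0.052, "dz": 0, "roll": -8},
    {"jaw": 0.3, "dx": 0.0087, "dy": 0.052, "dz": 0, "roll": -8},
    {"jaw": 0.3, "dx": 0.0087, "dy": 0.052, "dz": 0, "roll": -8},
    {"jaw": 0.3, "dx": 0.0087, "dy": 0.0535, "dz": 0, "roll": -7.6},
    {"jaw": 0.3, "dx": 0, "dy": 0, "dz": 0, "roll": 0},
    {"jaw": 0.3, "dx": 0, "dy": 0, "dz": 0, "roll": 0},
  ],
  newtons=20,
)

```text
t: 31.85
eef_pos: [0.5862, -0.0442, 0.1887]
ee_rot: [-3.142, 0.0, 0.202]
force: [-0.3, -0.4, -1.4]
width: 0.0476
gripper_force: 20.0
```

Call:
servo_tool(
  moves=[
    {"jaw": 0.3, "dx": 0, "dy": 0, "dz": -0.04, "roll": 0},
    {"jaw": 0.3, "dx": 0, "dy": 0, "dz": -0.04, "roll": 0},
    {"jaw": 0.3, "dx": 0, "dy": 0, "dz": -0.015, "roll": 0},
    {"jaw": 0.3, "dx": 0, "dy": 0, "dz": -0.004, "roll": 0},
    {"jaw": 0.3, "dx": 0, "dy": 0, "dz": 0, "roll": 0},
    {"jaw": 0.3, "dx": 0, "dy": 0, "dz": 0, "roll": 0},
    {"jaw": 0.3, "dx": 0, "dy": 0, "dz": 0, "roll": 0},
    {"jaw": 0.3, "dx": 0, "dy": 0, "dz": 0, "roll": 0},
    {"jaw": 0.3, "dx": 0, "dy": 0, "dz": 0, "roll": 0},
    {"jaw": 0.3, "dx": 0, "dy": 0, "dz": 0, "roll": 0},
  ],
  newtons=20,
)

```text
t: 33.1
eef_pos: [0.5865, -0.0443, 0.0897]
ee_rot: [3.142, -0.0, 0.2]
force: [-0.2, 0.1, -1.2]
width: 0.0475
gripper_force: 20.0
```

Call:
servo_tool(
  moves=[
    {"jaw": 0.3, "dx": 0, "dy": 0, "dz": -0.0012, "roll": 0},
    {"jaw": 0.3, "dx": 0, "dy": 0, "dz": 0, "roll": 0},
    {"jaw": 0.7, "dx": 0, "dy": 0, "dz": 0, "roll": 0},
    {"jaw": 0.7, "dx": 0, "dy": 0, "dz": 0, "roll": 0},
    {"jaw": 0.7, "dx": 0, "dy": 0, "dz": 0.05, "roll": 0},
    {"jaw": 0.7, "dx": 0, "dy": 0, "dz": 0.05, "roll": 0},
    {"jaw": 0.8, "dx": -0.005, "dy": -0.056, "dz": 0, "roll": 0},
    {"jaw": 0.8, "dx": -0.005, "dy": -0.056, "dz": 0, "roll": 0},
    {"jaw": 0.8, "dx": -0.005, "dy": -0.056, "dz": 0, "roll": 0},
    {"jaw": 0.8, "dx": -0.005, "dy": -0.056, "dz": 0, "roll": 0},
  ],
  newtons=20,
)

```text
t: 34.35
eef_pos: [0.5662, -0.27, 0.1884]
ee_rot: [3.141, -0.0, 0.2]
force: [0.7, 0.1, -0.5]
width: 0.07
gripper_force: 0.0
```

Call:
servo_tool(
  moves=[
    {"jaw": 0.8, "dx": -0.005, "dy": -0.056, "dz": 0, "roll": 0},
    {"jaw": 0.8, "dx": -0.006, "dy": -0.059, "dz": 0, "roll": 0},
    {"jaw": 0.8, "dx": 0, "dy": 0, "dz": 0, "roll": 0},
    {"jaw": 0.8, "dx": 0, "dy": 0, "dz": 0, "roll": 0},
    {"jaw": 0.8, "dx": 0, "dy": 0, "dz": 0, "roll": 0},
    {"jaw": 0.8, "dx": 0, "dy": 0, "dz": 0, "roll": 0},
    {"jaw": 0.8, "dx": 0, "dy": 0, "dz": 0, "roll": 0},
    {"jaw": 0.8, "dx": 0, "dy": 0, "dz": 0, "roll": 0},
    {"jaw": 0.8, "dx": 0, "dy": 0, "dz": 0, "roll": 0},
    {"jaw": 0.8, "dx": 0, "dy": 0, "dz": 0, "roll": 0},
  ],
  newtons=20,
)

```text
t: 35.6
eef_pos: [0.5555, -0.3833, 0.1884]
ee_rot: [-3.142, 0.0, 0.2]
force: [0.0, -0.2, -0.3]
width: 0.0701
gripper_force: 0.0
```

```bash
cat >see.py <<'E'
from h import *
s=get_state();print(s["t"],s["eef_pos"],s["ee_rot"])
for n in("top","scene","wrist"):
    im,W=cloud(n);save(n+"_%d"%s["t"],im)
    H=hsv(im);z=W[...,2];x,y=W[...,0],W[...,1];h,sa,v=H[...,0],H[...,1],H[...,2]
    ok=(y>-.5)&(y<.12)&(x>.36)&(x<.65)&(z>.06)&(z<.125)
    for k,m in dict(orange=(h>=3)&(h<16)&(sa>190)&(v>110),yellow=(h>20)&(h<32)&(sa>150),black=(v<60)&(sa<90),white=(sa<40)&(v>110)).items():
        for a,c,P in comps(m&ok,W,40):print(n,k,a,c,np.round(np.median(P,0)*1000),rect(P))
E
python3 see.py
```

```text
35.6 [ 0.55546883 -0.38326573  0.18844853] [-3.14158210e+00  6.85758730e-06  1.99945729e-01]
top yellow 173 [387. 262.] [ 446. -412.   76.] [ 447.3 -412.1   46.2   46.3   26.4]
top white 153 [274. 221.] [586. -47. 110.] [584.6 -48.2  41.9  42.2  89. ]
scene orange 201 [193. 271.] [ 556. -383.   76.] [ 555.8 -383.1   44.    44.7   60.3]
scene yellow 146 [157. 260.] [ 455. -419.   76.] [ 452.1 -419.8   48.1   27.3   14.4]
scene white 124 [284. 196.] [586. -46. 111.] [587.1 -46.9  42.2  43.6  18.4]
scene white 64 [245. 267.] [ 646. -280.   62.] [ 644.9 -276.6   80.6    9.8   89.5]
wrist yellow 632 [283. 317.] [ 437. -412.   75.] [ 434.6 -412.4   23.    45.1   12.8]
wrist white 868 [181.  83.] [ 645. -277.   61.] [ 6.426e+02 -2.792e+02  1.460e+01  9.670e+01  1.000e-01]
```

White tub stands in the carton with its lid at z≈110. The tool is centred over the orange tub.

Call:
servo_tool(
  moves=[
    {"jaw": 0.8, "dx": -0.0005, "dy": 0, "dz": -0.05, "roll": 0},
    {"jaw": 0.8, "dx": 0, "dy": 0, "dz": -0.05, "roll": 0},
    {"jaw": 0.8, "dx": 0, "dy": 0, "dz": -0.034, "roll": 0},
    {"jaw": 0.8, "dx": 0, "dy": 0, "dz": 0, "roll": 0},
    {"jaw": 0.3, "dx": 0, "dy": 0, "dz": 0, "roll": 0},
    {"jaw": 0.3, "dx": 0, "dy": 0, "dz": 0, "roll": 0},
    {"jaw": 0.3, "dx": 0, "dy": 0, "dz": 0, "roll": 0},
    {"jaw": 0.3, "dx": 0, "dy": 0, "dz": 0, "roll": 0},
    {"jaw": 0.3, "dx": 0, "dy": 0, "dz": 0, "roll": 0},
    {"jaw": 0.3, "dx": 0, "dy": 0, "dz": 0, "roll": 0},
  ],
  newtons=20,
)

```text
t: 37.0
eef_pos: [0.5559, -0.3835, 0.0562]
ee_rot: [3.14, -0.002, 0.201]
force: [0.5, 1.6, 7.7]
width: 0.0476
gripper_force: 20.0
```

Call:
servo_tool(
  moves=[
    {"jaw": 0.3, "dx": 0, "dy": 0, "dz": 0.05, "roll": 0},
    {"jaw": 0.3, "dx": 0, "dy": 0, "dz": 0.05, "roll": 0},
    {"jaw": 0.3, "dx": 0, "dy": 0.02, "dz": 0.036, "roll": 0},
    {"jaw": 0.3, "dx": 0.002, "dy": 0.056, "dz": 0, "roll": 0},
    {"jaw": 0.3, "dx": 0.002, "dy": 0.056, "dz": 0, "roll": 0},
    {"jaw": 0.3, "dx": 0.002, "dy": 0.056, "dz": 0, "roll": 0},
    {"jaw": 0.3, "dx": 0.002, "dy": 0.056, "dz": 0, "roll": 0},
    {"jaw": 0.3, "dx": 0.002, "dy": 0.056, "dz": 0, "roll": 0},
    {"jaw": 0.3, "dx": 0.002, "dy": 0.056, "dz": 0, "roll": 0},
    {"jaw": 0.3, "dx": 0.003, "dy": 0.056, "dz": 0, "roll": 0},
  ],
  newtons=20,
)

```text
t: 38.25
eef_pos: [0.5696, 0.0306, 0.1908]
ee_rot: [-3.141, -0.001, 0.2]
force: [1.1, -0.6, -1.3]
width: 0.0473
gripper_force: 20.0
```

Call:
servo_tool(
  moves=[
    {"jaw": 0.3, "dx": 0, "dy": 0.0095, "dz": 0, "roll": 0},
    {"jaw": 0.3, "dx": 0, "dy": 0, "dz": 0, "roll": 0},
    {"jaw": 0.3, "dx": 0, "dy": 0, "dz": 0, "roll": 0},
    {"jaw": 0.3, "dx": 0, "dy": 0, "dz": -0.04, "roll": 0},
    {"jaw": 0.3, "dx": 0, "dy": 0, "dz": -0.04, "roll": 0},
    {"jaw": 0.3, "dx": 0, "dy": 0, "dz": -0.015, "roll": 0},
    {"jaw": 0.3, "dx": 0, "dy": 0, "dz": -0.004, "roll": 0},
    {"jaw": 0.3, "dx": 0, "dy": 0, "dz": 0, "roll": 0},
    {"jaw": 0.3, "dx": 0, "dy": 0, "dz": 0, "roll": 0},
    {"jaw": 0.3, "dx": 0, "dy": 0, "dz": 0, "roll": 0},
  ],
  newtons=20,
)

```text
t: 39.5
eef_pos: [0.5705, 0.0384, 0.0924]
ee_rot: [-3.141, -0.002, 0.2]
force: [-0.2, 0.4, -1.1]
width: 0.0477
gripper_force: 20.0
```

Call:
servo_tool(
  moves=[
    {"jaw": 0.3, "dx": 0, "dy": 0, "dz": -0.003, "roll": 0},
    {"jaw": 0.3, "dx": 0, "dy": 0, "dz": 0, "roll": 0},
    {"jaw": 0.7, "dx": 0, "dy": 0, "dz": 0, "roll": 0},
    {"jaw": 0.7, "dx": 0, "dy": 0, "dz": 0, "roll": 0},
    {"jaw": 0.7, "dx": 0, "dy": 0, "dz": 0.05, "roll": 0},
    {"jaw": 0.7, "dx": 0, "dy": 0, "dz": 0.05, "roll": 0},
    {"jaw": 0.8, "dx": -0.022, "dy": -0.05, "dz": 0, "roll": 0},
    {"jaw": 0.8, "dx": -0.022, "dy": -0.05, "dz": 0, "roll": 0},
    {"jaw": 0.8, "dx": -0.022, "dy": -0.05, "dz": 0, "roll": 0},
    {"jaw": 0.8, "dx": -0.022, "dy": -0.05, "dz": 0, "roll": 0},
  ],
  newtons=20,
)

```text
t: 40.75
eef_pos: [0.4811, -0.1632, 0.1885]
ee_rot: [3.141, -0.0, 0.2]
force: [0.6, -0.7, -0.8]
width: 0.0703
gripper_force: 0.0
```

Call:
servo_tool(
  moves=[
    {"jaw": 0.8, "dx": -0.022, "dy": -0.05, "dz": 0, "roll": 0},
    {"jaw": 0.8, "dx": -0.0245, "dy": -0.052, "dz": 0, "roll": 0},
    {"jaw": 0.8, "dx": 0, "dy": 0, "dz": 0, "roll": 0},
    {"jaw": 0.8, "dx": 0, "dy": 0, "dz": 0, "roll": 0},
    {"jaw": 0.8, "dx": 0, "dy": 0, "dz": 0, "roll": 0},
    {"jaw": 0.8, "dx": 0, "dy": 0, "dz": 0, "roll": 0},
    {"jaw": 0.8, "dx": 0, "dy": 0, "dz": 0, "roll": 0},
    {"jaw": 0.8, "dx": 0, "dy": 0, "dz": 0, "roll": 0},
    {"jaw": 0.8, "dx": 0, "dy": 0, "dz": 0, "roll": 0},
    {"jaw": 0.8, "dx": 0, "dy": 0, "dz": 0, "roll": 0},
  ],
  newtons=20,
)

```text
t: 42.0
eef_pos: [0.4355, -0.2638, 0.1885]
ee_rot: [-3.142, 0.0, 0.2]
force: [-0.4, -0.8, 0.0]
width: 0.0702
gripper_force: 0.0
```

```bash
python3 see.py
```

```text
42.0 [ 0.43546233 -0.26375528  0.18845918] [-3.14158404e+00  4.30398717e-05  1.99997079e-01]
top orange 156 [248. 227.] [569.  37. 110.] [570.2  35.7  42.5  42.1  88.9]
top white 150 [274. 221.] [586. -47. 110.] [584.7 -46.6  38.7  42.3  88.8]
scene orange 129 [297. 178.] [570.  38. 112.] [561.7  54.5  45.9  78.   28.9]
scene yellow 226 [158. 258.] [ 451. -413.   76.] [ 448.2 -411.2   46.8   45.     6.2]
scene black 195 [195. 224.] [ 442. -266.   76.] [ 439.1 -266.7   44.6   46.7   77.9]
scene white 99 [283. 195.] [585. -46. 111.] [585.2 -47.6  43.1  41.3  81.5]
scene white 65 [245. 267.] [ 646. -280.   62.] [ 644.8 -277.3   79.5   10.1   89.8]
wrist yellow 1888 [428. 223.] [ 447. -407.   76.] [ 445.7 -409.3   46.8   45.6   58.2]
wrist black 147 [279. 186.] [ 454. -260.   74.] [ 450.5 -260.2   13.2   38.9   11.7]
wrist black 155 [280. 220.] [ 421. -269.   76.] [ 421.9 -269.    15.    28.2   19.4]
wrist white 227 [53.  3.] [563. -53.  70.] [563.3 -52.9   4.   19.2  24.6]
```

View pics/scene_42.png

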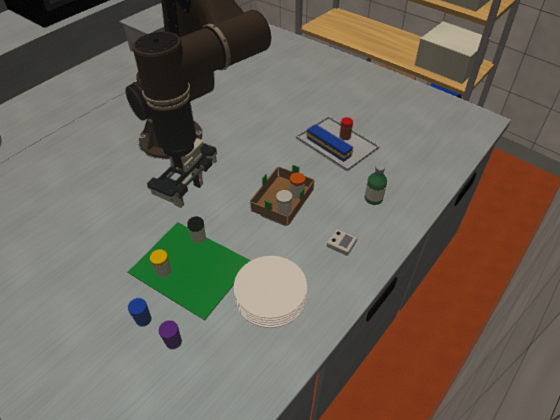

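Call:
servo_tool(
  moves=[
    {"jaw": 0.8, "dx": 0.0015, "dy": -0.001, "dz": -0.05, "roll": 0},
    {"jaw": 0.8, "dx": 0, "dy": 0, "dz": -0.05, "roll": 0},
    {"jaw": 0.8, "dx": 0, "dy": 0, "dz": -0.034, "roll": 0},
    {"jaw": 0.8, "dx": 0, "dy": 0, "dz": 0, "roll": 0},
    {"jaw": 0.3, "dx": 0, "dy": 0, "dz": 0, "roll": 0},
    {"jaw": 0.3, "dx": 0, "dy": 0, "dz": 0, "roll": 0},
    {"jaw": 0.3, "dx": 0, "dy": 0, "dz": 0, "roll": 0},
    {"jaw": 0.3, "dx": 0, "dy": 0, "dz": 0, "roll": 0},
    {"jaw": 0.3, "dx": 0, "dy": 0, "dz": 0, "roll": 0},
    {"jaw": 0.3, "dx": 0, "dy": 0, "dz": 0, "roll": 0},
  ],
  newtons=20,
)

```text
t: 43.4
eef_pos: [0.4379, -0.2649, 0.0558]
ee_rot: [3.141, -0.002, 0.2]
force: [-0.7, 1.9, 7.8]
width: 0.0473
gripper_force: 20.0
```

Call:
servo_tool(
  moves=[
    {"jaw": 0.3, "dx": 0, "dy": 0, "dz": 0.05, "roll": 0},
    {"jaw": 0.3, "dx": 0, "dy": 0, "dz": 0.05, "roll": 0},
    {"jaw": 0.3, "dx": 0, "dy": 0, "dz": 0.036, "roll": 0},
    {"jaw": 0.3, "dx": 0.0223, "dy": 0.052, "dz": 0, "roll": 0},
    {"jaw": 0.3, "dx": 0.0223, "dy": 0.052, "dz": 0, "roll": 0},
    {"jaw": 0.3, "dx": 0.0223, "dy": 0.052, "dz": 0, "roll": 0},
    {"jaw": 0.3, "dx": 0.0223, "dy": 0.052, "dz": 0, "roll": 0},
    {"jaw": 0.3, "dx": 0, "dy": 0, "dz": 0, "roll": 0},
    {"jaw": 0.3, "dx": 0, "dy": 0, "dz": 0, "roll": 0},
    {"jaw": 0.3, "dx": 0, "dy": 0, "dz": 0, "roll": 0},
  ],
  newtons=20,
)

```text
t: 44.65
eef_pos: [0.5255, -0.0577, 0.1904]
ee_rot: [-3.142, 0.0, 0.199]
force: [0.1, -0.6, -1.5]
width: 0.0471
gripper_force: 20.0
```

Call:
servo_tool(
  moves=[
    {"jaw": 0.3, "dx": 0, "dy": 0, "dz": -0.04, "roll": 0},
    {"jaw": 0.3, "dx": 0, "dy": 0, "dz": -0.04, "roll": 0},
    {"jaw": 0.3, "dx": 0, "dy": 0, "dz": -0.015, "roll": 0},
    {"jaw": 0.3, "dx": 0, "dy": 0, "dz": -0.004, "roll": 0},
    {"jaw": 0.3, "dx": 0, "dy": 0, "dz": -0.002, "roll": 0},
    {"jaw": 0.3, "dx": 0, "dy": 0, "dz": 0, "roll": 0},
    {"jaw": 0.3, "dx": 0, "dy": 0, "dz": 0, "roll": 0},
    {"jaw": 0.3, "dx": 0, "dy": 0, "dz": 0, "roll": 0},
    {"jaw": 0.3, "dx": 0, "dy": 0, "dz": 0, "roll": 0},
    {"jaw": 0.3, "dx": 0, "dy": 0, "dz": 0, "roll": 0},
  ],
  newtons=20,
)

```text
t: 45.9
eef_pos: [0.5264, -0.0567, 0.0899]
ee_rot: [3.142, -0.001, 0.2]
force: [-0.6, -0.7, 3.2]
width: 0.0479
gripper_force: 20.0
```

Call:
servo_tool(
  moves=[
    {"jaw": 0.7, "dx": 0, "dy": 0, "dz": 0, "roll": 0},
    {"jaw": 0.7, "dx": 0, "dy": 0, "dz": 0, "roll": 0},
    {"jaw": 0.7, "dx": 0, "dy": 0, "dz": 0.05, "roll": 0},
    {"jaw": 0.7, "dx": 0, "dy": 0, "dz": 0.05, "roll": 0},
    {"jaw": 0.8, "dx": -0.0115, "dy": -0.05, "dz": 0, "roll": 0},
    {"jaw": 0.8, "dx": -0.0115, "dy": -0.05, "dz": 0, "roll": 0},
    {"jaw": 0.8, "dx": -0.0115, "dy": -0.05, "dz": 0, "roll": 0},
    {"jaw": 0.8, "dx": -0.0115, "dy": -0.05, "dz": 0, "roll": 0},
    {"jaw": 0.8, "dx": -0.0115, "dy": -0.05, "dz": 0, "roll": 0},
    {"jaw": 0.8, "dx": -0.0115, "dy": -0.05, "dz": 0, "roll": 0},
  ],
  newtons=20,
)

```text
t: 47.15
eef_pos: [0.4566, -0.3584, 0.1895]
ee_rot: [3.141, -0.0, 0.2]
force: [0.8, 0.1, 0.2]
width: 0.0702
gripper_force: 0.0
```

Call:
servo_tool(
  moves=[
    {"jaw": 0.8, "dx": -0.0105, "dy": -0.055, "dz": 0, "roll": 0},
    {"jaw": 0.8, "dx": 0, "dy": 0, "dz": 0, "roll": 0},
    {"jaw": 0.8, "dx": 0, "dy": 0, "dz": 0, "roll": 0},
    {"jaw": 0.8, "dx": 0, "dy": 0, "dz": 0, "roll": 0},
    {"jaw": 0.8, "dx": 0, "dy": 0, "dz": 0, "roll": 0},
    {"jaw": 0.8, "dx": 0, "dy": 0, "dz": 0, "roll": 0},
    {"jaw": 0.8, "dx": 0, "dy": 0, "dz": 0, "roll": 0},
    {"jaw": 0.8, "dx": 0, "dy": 0, "dz": 0, "roll": 0},
    {"jaw": 0.8, "dx": 0, "dy": 0, "dz": 0, "roll": 0},
    {"jaw": 0.8, "dx": 0, "dy": 0, "dz": 0, "roll": 0},
  ],
  newtons=20,
)

```text
t: 48.4
eef_pos: [0.4467, -0.4118, 0.1894]
ee_rot: [3.142, -0.0, 0.2]
force: [-0.6, 0.0, 0.2]
width: 0.0703
gripper_force: 0.0
```

```bash
python3 see.py
```

```text
48.4 [ 0.44668179 -0.41179599  0.18944976] [ 3.14158997e+00 -2.34658991e-05  1.99899282e-01]
top orange 152 [248. 227.] [569.  37. 110.] [570.1  35.7  42.3  42.   89.5]
top black 143 [278. 240.] [525. -58. 110.] [524.4 -58.9  41.4  41.6  17.2]
top white 153 [274. 221.] [586. -47. 110.] [584.6 -48.2  41.9  42.2  89. ]
scene orange 134 [297. 178.] [570.  38. 111.] [559.8  53.4  45.7  83.3  35. ]
scene yellow 223 [158. 258.] [ 451. -413.   76.] [ 449.5 -410.5   46.    46.1   39. ]
scene black 178 [265. 189.] [528. -60. 110.] [512.5 -43.7  41.8  88.9  40. ]
scene white 119 [284. 196.] [586. -46. 111.] [586.5 -44.8  40.8  46.4  39.6]
scene white 66 [245. 268.] [ 646. -281.   62.] [ 6.449e+02 -2.799e+02  1.000e+01  8.570e+01  5.000e-01]
wrist yellow 1916 [277. 205.] [ 446. -410.   75.] [ 445.6 -410.2   46.4   46.3   80.1]
```

Call:
servo_tool(
  moves=[
    {"jaw": 0.8, "dx": 0, "dy": 0.001, "dz": -0.05, "roll": 0},
    {"jaw": 0.8, "dx": 0, "dy": 0, "dz": -0.05, "roll": 0},
    {"jaw": 0.8, "dx": 0, "dy": 0, "dz": -0.035, "roll": 0},
    {"jaw": 0.8, "dx": 0, "dy": 0, "dz": 0, "roll": 0},
    {"jaw": 0.3, "dx": 0, "dy": 0, "dz": 0, "roll": 0},
    {"jaw": 0.3, "dx": 0, "dy": 0, "dz": 0, "roll": 0},
    {"jaw": 0.3, "dx": 0, "dy": 0, "dz": 0, "roll": 0},
    {"jaw": 0.3, "dx": 0, "dy": 0, "dz": 0, "roll": 0},
    {"jaw": 0.3, "dx": 0, "dy": 0, "dz": 0, "roll": 0},
    {"jaw": 0.3, "dx": 0, "dy": 0, "dz": 0, "roll": 0},
  ],
  newtons=20,
)

```text
t: 49.8
eef_pos: [0.4475, -0.4112, 0.056]
ee_rot: [3.14, -0.002, 0.2]
force: [-0.8, 2.0, 7.3]
width: 0.0473
gripper_force: 20.0
```

Call:
servo_tool(
  moves=[
    {"jaw": 0.3, "dx": 0, "dy": 0, "dz": 0.05, "roll": 0},
    {"jaw": 0.3, "dx": 0, "dy": 0, "dz": 0.05, "roll": 0},
    {"jaw": 0.3, "dx": 0, "dy": 0, "dz": 0.037, "roll": 0},
    {"jaw": 0.3, "dx": 0.008, "dy": 0.054, "dz": 0, "roll": 0},
    {"jaw": 0.3, "dx": 0.008, "dy": 0.054, "dz": 0, "roll": 0},
    {"jaw": 0.3, "dx": 0.008, "dy": 0.054, "dz": 0, "roll": 0},
    {"jaw": 0.3, "dx": 0.008, "dy": 0.054, "dz": 0, "roll": 0},
    {"jaw": 0.3, "dx": 0.008, "dy": 0.054, "dz": 0, "roll": 0},
    {"jaw": 0.3, "dx": 0.008, "dy": 0.054, "dz": 0, "roll": 0},
    {"jaw": 0.3, "dx": 0.008, "dy": 0.054, "dz": 0, "roll": 0},
  ],
  newtons=20,
)

```text
t: 51.05
eef_pos: [0.5025, -0.031, 0.1919]
ee_rot: [-3.141, -0.001, 0.2]
force: [1.1, -0.3, -0.7]
width: 0.0472
gripper_force: 20.0
```

Call:
servo_tool(
  moves=[
    {"jaw": 0.3, "dx": 0.008, "dy": 0.054, "dz": 0, "roll": 0},
    {"jaw": 0.3, "dx": 0, "dy": 0.005, "dz": 0, "roll": 0},
    {"jaw": 0.3, "dx": 0, "dy": 0, "dz": 0, "roll": 0},
    {"jaw": 0.3, "dx": 0, "dy": 0, "dz": 0, "roll": 0},
    {"jaw": 0.3, "dx": 0, "dy": 0, "dz": -0.04, "roll": 0},
    {"jaw": 0.3, "dx": 0, "dy": 0, "dz": -0.04, "roll": 0},
    {"jaw": 0.3, "dx": 0, "dy": 0, "dz": -0.015, "roll": 0},
    {"jaw": 0.3, "dx": 0, "dy": 0, "dz": -0.005, "roll": 0},
    {"jaw": 0.3, "dx": 0, "dy": 0, "dz": 0, "roll": 0},
    {"jaw": 0.3, "dx": 0, "dy": 0, "dz": 0, "roll": 0},
  ],
  newtons=20,
)

```text
t: 52.3
eef_pos: [0.5116, 0.0265, 0.0927]
ee_rot: [-3.141, -0.002, 0.2]
force: [0.0, -0.2, -2.0]
width: 0.0473
gripper_force: 20.0
```

Lower 2.5 mm, release, then rise and retreat to +y over the carton, clear of everything.

Call:
servo_tool(
  moves=[
    {"jaw": 0.3, "dx": 0, "dy": 0, "dz": -0.0028, "roll": 0},
    {"jaw": 0.3, "dx": 0, "dy": 0, "dz": 0, "roll": 0},
    {"jaw": 0.3, "dx": 0, "dy": 0, "dz": 0, "roll": 0},
    {"jaw": 0.7, "dx": 0, "dy": 0, "dz": 0, "roll": 0},
    {"jaw": 0.7, "dx": 0, "dy": 0, "dz": 0, "roll": 0},
    {"jaw": 0.7, "dx": 0, "dy": 0, "dz": 0.05, "roll": 0},
    {"jaw": 0.7, "dx": 0, "dy": 0, "dz": 0.05, "roll": 0},
    {"jaw": 0.7, "dx": 0, "dy": -0.05, "dz": 0.03, "roll": 0},
    {"jaw": 0.7, "dx": 0, "dy": -0.05, "dz": 0, "roll": 0},
    {"jaw": 0.7, "dx": 0, "dy": -0.05, "dz": 0, "roll": 0},
  ],
  newtons=20,
)

```text
t: 53.55
eef_pos: [0.5108, -0.125, 0.2194]
ee_rot: [3.141, -0.002, 0.201]
force: [2.3, 0.1, -0.1]
width: 0.0612
gripper_force: 0.0
```

Call:
servo_tool(
  moves=[
    {"jaw": 0.7, "dx": -0.02, "dy": -0.05, "dz": 0, "roll": 0},
    {"jaw": 0.7, "dx": -0.02, "dy": -0.05, "dz": 0, "roll": 0},
    {"jaw": 0.7, "dx": 0, "dy": -0.05, "dz": 0, "roll": 0},
    {"jaw": 0.7, "dx": 0, "dy": -0.05, "dz": 0, "roll": 0},
    {"jaw": 0.7, "dx": 0, "dy": 0, "dz": 0, "roll": 0},
    {"jaw": 0.7, "dx": 0, "dy": 0, "dz": 0, "roll": 0},
    {"jaw": 0.7, "dx": 0, "dy": 0, "dz": 0, "roll": 0},
    {"jaw": 0.7, "dx": 0, "dy": 0, "dz": 0, "roll": 0},
    {"jaw": 0.7, "dx": 0, "dy": 0, "dz": 0, "roll": 0},
    {"jaw": 0.7, "dx": 0, "dy": 0, "dz": 0, "roll": 0},
  ],
  newtons=20,
)

```text
t: 54.8
eef_pos: [0.4708, -0.3235, 0.2188]
ee_rot: [3.141, -0.0, 0.201]
force: [-0.0, -0.3, 0.9]
width: 0.0612
gripper_force: 0.0
```

```bash
python3 see.py; cat > chk.py <<'E'
from h import *
for n in("top","scene"):
    im,W=cloud(n)
    H=hsv(im);h,sa=H[...,0],H[...,1];x,y,z=W[...,0],W[...,1],W[...,2]
    g=(h>40)&(h<85)&(sa>100)&(z>.07)&(z<.13)&(y<.15)&(y>-.2)&(x<.7)
    ok=(x>.3)&(x<.7)&(y>.22)&(y<.5)
    for k,m in dict(tab=g,blue=ok&(h>105)&(h<125)&(sa>120)&(z>.03),red=ok&((h<5)|(h>174))&(sa>150)&(z>.06)).items():
        for a,c,P in comps(m,W,4):print(n,k,a,c,np.round(np.median(P,0)*1000),rect(P))
E
python3 chk.py; cp pics/scene_54.png pics/final.png; ls pics
```

```text
54.8 [ 0.47082746 -0.323464    0.21880457] [ 3.14146498e+00 -2.20229436e-04  2.00615352e-01]
top orange 153 [248. 227.] [569.  37. 110.] [570.3  35.8  42.4  42.   89.2]
top yellow 165 [253. 245.] [511.  23. 110.] [512.1  23.9  42.1  41.7  88.4]
top black 132 [278. 240.] [525. -58. 110.] [524.3 -56.2  36.5  42.1  77.5]
top white 153 [274. 221.] [586. -47. 110.] [584.5 -48.2  41.9  42.2  88.7]
scene orange 129 [297. 178.] [570.  38. 111.] [559.7  53.6  45.7  79.4  34.9]
scene yellow 156 [280. 173.] [514.  22. 110.] [512.4  25.7  43.   50.6  39.1]
scene black 180 [265. 189.] [528. -60. 110.] [520.8 -42.3  45.   79.7  19.9]
scene white 111 [284. 196.] [586. -46. 111.] [586.3 -44.7  40.9  44.8  38.7]
scene white 65 [245. 267.] [ 645. -280.   61.] [ 645.2 -275.9   78.5    9.2   89.7]
wrist black 703 [ 7. 93.] [522. -77. 106.] [521.8 -74.4  14.1  41.7  89.6]
wrist white 243 [ 6. 34.] [566. -60.  84.] [575.3 -60.9  11.2  37.   62.1]
wrist white 631 [279.   7.] [ 643. -290.   61.] [ 642.4 -286.9   13.1   78.7    5.5]
wrist white 219 [ 26. 110.] [507. -73.  79.] [508.7 -73.8   5.4  22.9  51.1]
[... 316 characters left out ...]
531.  76. 101.] [532.8  75.3  19.7   7.2  10.9]
scene tab 23 [264. 179.] [490. -24. 105.] [489.3 -20.7   4.7  21.   12.5]
scene tab 28 [301. 193.] [614.   2. 103.] [606.8  15.5   7.6  47.3  28.9]
scene tab 49 [268. 205.] [568. -95.  99.] [567.1 -93.4  21.8   9.9  18.8]
scene blue 506 [330. 139.] [498. 314.  50.] [491.7 323.2  50.9 179.6  84.1]
scene red 102 [346. 122.] [508. 403.  77.] [505.3 405.8  42.1  46.   42.7]
final.png
scene0.png
scene1.png
scene2.png
scene3.png
scene4.png
scene_35.png
scene_42.png
scene_48.png
scene_54.png
top0.png
top1.png
top2.png
top3.png
top4.png
top_35.png
top_42.png
top_48.png
top_54.png
wrist1.png
wrist4.png
wrist_35.png
wrist_42.png
wrist_48.png
wrist_54.png
```

View pics/final.png

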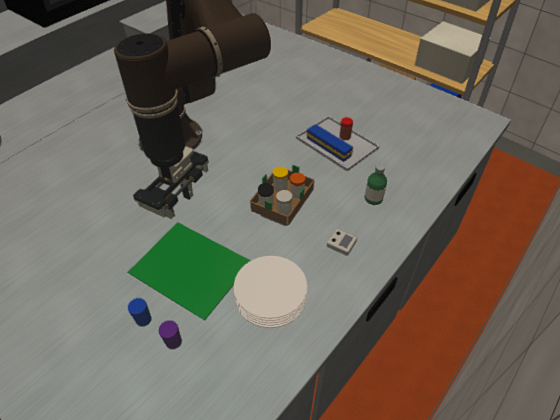

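The four tubs stand in the carton around (282,190), all walls are up, and the box and shaker rest in the tray at (335,140).

```bash
python3 -c "
from station import *
print(job_done())"
```

```text
the job is handed in; nothing more can be done
None
```

I handed the job in at about 55 s: the box lies and the shaker stands in the tray, all four walls are upright, and all four tubs stand in the carton; bystanders were never touched, but no verdict was returned.

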